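Bake a batch of specimen mounts on the three-place hot plate

ROBOT

A 7-joint arm with a two-finger parallel gripper is mounted at the origin on the work surface. World frame = base frame: x ahead of the robot, y to its left, z up, the work surface at z = 0. Lengths are in mm, angles in rad, forces in N, time in s.
With the tool pointing down it reaches from about 425 to 1025 mm from the base axis. Payload 3.6 kg.
Tool frame: the origin (TCP) lies midway between the tips of the shut fingers; the grasp point (between the pads) lies env.pinch_z behind it (env.pinch_z is the distance from the TCP to the grasp point, in mm); z points along the fingers, y is the line along which they close (so a half turn about z gives the same grasp; the last joint's range is limited). The gripper opens to 85 mm and grips with 20 to 120 N. Pads are 22 mm wide; open, the fingers measure 114 mm over their backs; the gripper's body (76 mm by 85 mm) begins 54 mm behind the grasp point. The pads swing forward as they close: fully open they stand 13 mm farther back than shut.
Start: joints at [-1.25, 0.591, 0.048, 1.609, -0.033, 0.943, -0.034], TCP at [292.176, 663.523, 231.302] pointing down, gripper open.
Joint ranges: [-2.69, 2.69], [-0.47, 2.24], [-1.27, 1.36], [0.19, 2.51], [-1.53, 4.68], [0.08, 2.07], [-3.09, 3.09]. Speed limits (rad/s): [2.57, 2.57, 3.14, 3.14, 3.14, 3.14, 3.14].

INTERFACE

Orientations are given as a unit quaternion [w, x, y, z].
In Python, from rig import env gives the robot as it stands.
- The arm moves only by the tool play_rows, never from a script. Its argument "plan" is a list of rows, each an object of numbers: "dx", "dy", "dz": the shift along the tool's x, y, z as a fraction of full scale; "rx", "ry", "rz": the turn, a rotation vector about the tool's x, y, z as a fraction of full scale; "grip": the opening, from 0 (shut) to 1 (fully open). In form: [{"dx": .., "dy": .., "dz": .., "rx": .., "ry": .., "rz": .., "grip": ..}, ...]. A call has 1 to 8 rows; each row shifts and turns the commanded pose from where the row before left it, along the tool's axes as they then stand; what a row does not reach is not made up. Full scale, the value 1, is 50 mm for a shift and 4 degrees for a turn. A row lasts 1/8 s, in which the tool goes at most 62.5 mm and 10.7 degrees, less where a joint would pass 70% of its speed; a pose out of reach is approached as far as the arm can. A call with a number of a shift or a turn outside -1 to 1 is refused whole. A call with a gripper value outside its range is refused whole. The fingers move at their own pace and stop on an object; "squeeze" is the grip in N (left out, the last holds). Time passes only in rows, so rows that do not move let the fingers close. It gives the time, the measured TCP pose, the force, the opening and the grip force at its end, in the units of the state.
- env.observe(): the state, without advancing time (a new reading comes with each control period).
- env.grab_frame(name): name is "scene" or "side" or "wrist"; returns a dict with "color" (384x512x3 uint8, red, green, blue), "fx", "fy", "cx", "cy" (pixels), "dist_coeffs" ([k1, k2, p1, p2, k3] as OpenCV has them; the pictures are not rectified), "view" (4x4, takes a point from world to camera coordinates). Camera axes: x right, y up, looking along -z (the intrinsics and any distortion apply to the point x, -y, -z); pixel columns grow to the right and rows downward; lengths in mm; the calibration is good to about 2 mm. A picture is of the moment at which its call begins. There is no depth.
- env.job_done(): hands the job in; it is judged then, once.
The state is a dict: "time": time; "joint_pos": joint angles; "dq": joint speeds; "joint_efforts": joint torques, N m; "position": TCP position; "tool_rot": TCP orientation; "force": force on the tool from outside, world axes, zero at the start; "torque": the same for the moment, N m; "finger_gap": opening from 0.0 (shut) to 1.0 (fully open); "grasp_force": force on a finger pad.
Only numpy, scipy, OpenCV 4.12 (cv2) and the standard library are available. Lean on these libraries where they do the work, as an engineer would, in place of code of your own. Each camera call takes 0.05 s, during which the arm holds its last target. There are 200 camera calls.

TASK

Put every brass specimen mount from the blue tray into the saucepan on the white place; then slide the pan by its handle, never lifting it off the plate, onto the red ring, and squeeze the thermometer gun's trigger fully for about a second to take its reading, and let go. Then slide the still open pan onto the blue ring, never lifting it, and put the lid properly on it; centre the pan in each ring, and leave everything else on the bench alone.

Things in the scene. Friction and masses are not known exactly. Their poses are not given: they have to be found in the camera images.
- plate: three-place laboratory hot plate, fixed: flat black top 200 mm (its x) by 470 mm (its y), 35 mm tall, origin under its centre on the table. The pan slides freely on its top
- mark_off: the white ring of light, 132 mm outer and 119 mm inner diameter, shining flat in the plate's top: the place that is switched off, where the pan starts; origin at its centre on the plate's top face (height 35 mm). It is one of three equal places in a row along the plate, 145 mm apart; which colour is where changes
- mark_hot: the red ring of light, 132 mm outer and 119 mm inner diameter, shining flat in the plate's top: the heating place; the thermometer gun points at it; origin at its centre on the plate's top face (height 35 mm). It is one of three equal places in a row along the plate, 145 mm apart; which colour is where changes
- mark_cool: the blue ring of light, 132 mm outer and 119 mm inner diameter, shining flat in the plate's top: the cooling place; origin at its centre on the plate's top face (height 35 mm). It is one of three equal places in a row along the plate, 145 mm apart; which colour is where changes
- pan: small open steel saucepan, 0.4 kg or so, origin under the centre of its base: 104 mm wide at the base, 110 mm at the rim, 45 mm tall, wall 3 mm, floor 4 mm thick. One stick handle along its own -y
- pan_handle (a point): point in the middle of the pan's wooden handle, 112 mm from the pan's axis along its -y and 39 mm above its base. The handle is straight and level, 16 mm wide, 12 mm thick, from 66 to 151 mm from the axis
- lid: round steel lid lying on the table, origin under its centre: locating plug 95 mm wide and 6 mm deep that drops into the pan's mouth (104 mm), above it a flange 115 mm wide and 3 mm thick that rests on the rim (origin then 39 mm above the pan's), black knob on top
- lid_knob (a point): middle of the lid's knob, on the lid's axis 23 mm above its origin; the knob is a cylinder 25 mm wide from 12 to 34 mm above the lid's origin
- tray: blue pocket tray, fixed, 150 mm (x) by 105 mm (y), 10 mm tall, origin under its centre; six square pockets 26 mm wide and 5 mm deep, at x -45, 0, 45 and y -22.5, 22.5 mm
- gun: yellow infrared thermometer gun clamped on its side on a fixed stand behind the red place, lens towards its own -x (at the red place), its pistol grip level along its own -y. Origin on the table below the lens; housing top 85 mm above the table
- gun_grip (a point): middle of the pistol grip beside the trigger, 66 mm above the table. The black grip is a bar along the gun's y, 34 mm deep in x (17 mm each side of this point) and 30 mm thick in z, from 30 mm nearer the gun's housing to 59 mm farther out
- trigger_pad (a point): middle of the front face of the red trigger, where a finger pulls; the trigger is 14 mm high (z), its front face stands 20 mm ahead (-x) of the grip's front face when free and about 12 mm when fully pulled
- trigger (a joint): the trigger's angle in rad: 0 free, 0.35 fully pulled against its stop; a spring (about 3 to 8 N at the pad) returns it. It swings about an upright hinge beside the housing, 24 mm from the pad; to pull it, squeeze trigger and back of grip together along the gun's x
- stub1: specimen mount: hexagonal brass prism 20 mm across flats (two flats face its own x and -x), 23 mm across corners, 16 mm tall, 30 g, coloured specimen on top; origin under its centre. It starts upright in a tray pocket, 11 mm of it above the tray; may be absent
- stub2: specimen mount: hexagonal brass prism 20 mm across flats (two flats face its own x and -x), 23 mm across corners, 16 mm tall, 30 g, coloured specimen on top; origin under its centre. It starts upright in a tray pocket, 11 mm of it above the tray; may be absent
- stub3: specimen mount: hexagonal brass prism 20 mm across flats (two flats face its own x and -x), 23 mm across corners, 16 mm tall, 30 g, coloured specimen on top; origin under its centre. It starts upright in a tray pocket, 11 mm of it above the tray; may be absent
- stub4: specimen mount: hexagonal brass prism 20 mm across flats (two flats face its own x and -x), 23 mm across corners, 16 mm tall, 30 g, coloured specimen on top; origin under its centre. It starts upright in a tray pocket, 11 mm of it above the tray; may be absent
- stub5: specimen mount: hexagonal brass prism 20 mm across flats (two flats face its own x and -x), 23 mm across corners, 16 mm tall, 30 g, coloured specimen on top; origin under its centre. It starts upright in a tray pocket, 11 mm of it above the tray; may be absent
- stub6: specimen mount: hexagonal brass prism 20 mm across flats (two flats face its own x and -x), 23 mm across corners, 16 mm tall, 30 g, coloured specimen on top; origin under its centre. It starts upright in a tray pocket, 11 mm of it above the tray; may be absent
- amber_bottle: amber glass bottle with black cap, 56 mm wide, 115 mm tall; origin at its underside; bystander
- objective: silver microscope objective standing on its wide end, 34 mm wide, 48 mm tall; origin at its underside; bystander
- screwdriver: small screwdriver, 150 mm long, lying flat; origin at its underside; bystander
- marker: green marker pen, 120 mm long, lying flat; origin at its underside; bystander
Things that resemble listed ones, but are neither listed nor needed, are in the scene too. What is shaped like the lid but green or pink is not meant.

How it is judged (in metres and radians):
On the way, in this order (a step that is already met when the one before it is completed fails the run):
1. every specimen mount is in the open pan, which still stands at the white place (within 60 mm) (horizontal distance between each of stub1, stub2, stub3, stub4, stub5, stub6 and pan below 0.05 m and z of stub1 in the frame of pan between 0 and 0.038 m and z of stub2 in the frame of pan between 0 and 0.038 m and z of stub3 in the frame of pan between 0 and 0.038 m and z of stub4 in the frame of pan between 0 and 0.038 m and z of stub5 in the frame of pan between 0 and 0.038 m and z of stub6 in the frame of pan between 0 and 0.038 m and horizontal distance between pan and mark_off below 0.06 m), for 0.2 s.
2. the loaded pan rests centred on the red ring (within 15 mm) (horizontal distance between each of stub1, stub2, stub3, stub4, stub5, stub6 and pan below 0.05 m and z of stub1 in the frame of pan between 0 and 0.038 m and z of stub2 in the frame of pan between 0 and 0.038 m and z of stub3 in the frame of pan between 0 and 0.038 m and z of stub4 in the frame of pan between 0 and 0.038 m and z of stub5 in the frame of pan between 0 and 0.038 m and z of stub6 in the frame of pan between 0 and 0.038 m and horizontal distance between pan and mark_hot below 0.015 m and linear speed of pan below 0.02 m/s), for 0.3 s.
3. the trigger is fully pulled (over 0.28 rad) for half a second with the pan on the red ring, lid off (horizontal distance between pan and mark_hot below 0.015 m and linear speed of pan below 0.02 m/s and horizontal distance between lid and pan above 0.08 m and value of joint trigger above 0.28 rad), for 0.5 s.
4. the trigger is let go (under 0.05 rad) (value of joint trigger below 0.05 rad), for 0.2 s.
5. the loaded pan, lid still off, rests centred on the blue ring (within 15 mm) (horizontal distance between each of stub1, stub2, stub3, stub4, stub5, stub6 and pan below 0.05 m and z of stub1 in the frame of pan between 0 and 0.038 m and z of stub2 in the frame of pan between 0 and 0.038 m and z of stub3 in the frame of pan between 0 and 0.038 m and z of stub4 in the frame of pan between 0 and 0.038 m and z of stub5 in the frame of pan between 0 and 0.038 m and z of stub6 in the frame of pan between 0 and 0.038 m and horizontal distance between pan and mark_cool below 0.015 m and linear speed of pan below 0.02 m/s and horizontal distance between lid and pan above 0.08 m), for 0.3 s.
At the end, for the whole second after the job is handed in: every mount present is in the pan; the pan rests within 15 mm of the blue ring's centre; the lid is seated level in its mouth (within 7 mm of its axis); the trigger is free; all at rest (horizontal distance between each of stub1, stub2, stub3, stub4, stub5, stub6 and pan below 0.05 m and z of stub1 in the frame of pan between 0 and 0.038 m and z of stub2 in the frame of pan between 0 and 0.038 m and z of stub3 in the frame of pan between 0 and 0.038 m and z of stub4 in the frame of pan between 0 and 0.038 m and z of stub5 in the frame of pan between 0 and 0.038 m and z of stub6 in the frame of pan between 0 and 0.038 m and horizontal distance between pan and mark_cool below 0.015 m and linear speed of each of pan, lid below 0.02 m/s and horizontal distance between lid and pan below 0.007 m and z of lid in the frame of pan between 0.036 and 0.042 m and angle between the z axis of lid and the z axis of pan, either way round below 0.05 rad and angle between lid's own z axis and vertical below 0.1 rad and value of joint trigger below 0.05 rad); the robot touches nothing.
It fails at once if the pan is lifted more than 6 mm off the plate's top or drops off the plate (z of pan in the frame of plate above 0.041 m or z of pan in the frame of plate below 0.029 m).
It fails at once if the pan is tipped more than 0.15 rad (angle between pan's own z axis and vertical above 0.15 rad).
It fails at once if another thing on the bench is shoved more than 30 mm (distance of any of amber_bottle, objective, screwdriver, marker from where it was at the start of the episode above 0.03 m).
Of stub1, stub2, stub3, stub4, stub5, stub6 only 4 to 6 are there at a start; the rules pass over those that are not, and their reading is None.
At some moment in a run one of pan, lid may be knocked a few centimetres aside while the robot is not near it.
Once in a run the grip may slacken for a moment while it holds something.
It also fails if it takes over 210 s, if anything falls off the work surface, if the arm or the gripper's body presses on something with over 40 N, if the wrist force passes 120 N, or if a joint passes its speed limit or range.

## Working session

There is one attempt and no reset: what is moved stays moved. The work goes in short steps, Python scripts to look and compute and a tool call to move; the robot and the scene stay as the last step left them, time stands still between calls to the robot, and variables do not carry over. Pictures are saved under pics/ and viewed, at most 14 in all, crops included, and the job is handed in when it is done.

Besides the shell and the picture viewer there is one more tool, called after "Request:" as name(argument=value, ...) on one line, values as JSON. play_rows: Moves the arm, as the interface text tells. Its arguments: {"type":"object","properties":{"plan":{"type":"array"},"squeeze":{"type":"number"}},"required":["plan"]}

```bash
mkdir -p pics; ls
cat > h.py <<'E'
import numpy as np, cv2, json
from rig import env
def grab(name, tag):
    f=env.grab_frame(name)
    cv2.imwrite(f'pics/{tag}.png', cv2.cvtColor(f['color'],cv2.COLOR_RGB2BGR))
    np.savez(f'pics/{tag}.npz', color=f['color'],K=np.array([[f['fx'],0,f['cx']],[0,f['fy'],f['cy']],[0,0,1.]]),d=np.array(f['dist_coeffs'],float),view=np.array(f['view']))
    return f
def load(tag): return np.load(f'pics/{tag}.npz')
def ray(tag,px):
    L=load(tag); p=cv2.undistortPoints(np.array(px,float).reshape(-1,1,2),L['K'],L['d']).reshape(-1,2)
    R=L['view'][:3,:3]; t=L['view'][:3,3]
    D=np.c_[p[:,0],-p[:,1],-np.ones(len(p))]@R   # R^T d
    return -R.T@t, D
def at(tag,px,z):
    c,D=ray(tag,px); s=(z-c[2])/D[:,2]; return c+s[:,None]*D
def proj(tag,P):
    L=load(tag); P=np.array(P,float).reshape(-1,3); C=P@L['view'][:3,:3].T+L['view'][:3,3]
    C=C*[1,-1,-1]; return cv2.projectPoints(C,np.zeros(3),np.zeros(3),L['K'],L['d'])[0].reshape(-1,2)
def big(tag,out,x0,y0,x1,y1,s):
    im=cv2.imread(f'pics/{tag}.png')[y0:y1,x0:x1]; cv2.imwrite(f'pics/{out}.png',cv2.resize(im,None,fx=s,fy=s,interpolation=cv2.INTER_CUBIC))
E
python3 - <<'E'
from h import *
for n in ('scene','side','wrist'):
    grab(n,n+'0'); print(n,ray(n+'0',[[256,192]]))
s=env.observe(); print(s,env.pinch_z)
a=[cv2.imread(f'pics/{n}0.png') for n in('scene','side')]
cv2.imwrite('pics/a.png',cv2.resize(a[0],(800,600),interpolation=cv2.INTER_CUBIC));cv2.imwrite('pics/b.png',cv2.resize(a[1],(800,600),interpolation=cv2.INTER_CUBIC))
E
```

```text
pics
scene (array([1277.94668859, -322.90504389,  768.84535589]), array([[-0.75215702,  0.19625539, -0.62909997]]))
side (array([  23.36252735, -846.49425734,  870.06043707]), array([[ 0.36652481,  0.64569217, -0.66997971]]))
wrist (array([229.50916537, 690.12905352, 372.7749822 ]), array([[ 0.23366765, -0.11559136, -0.96549426]]))
{'time': 0.15, 'joint_pos': array([-1.24948722,  0.59190085,  0.04829451,  1.60953648, -0.03329864,
        0.94273038, -0.03373145]), 'dq': array([-0.0009541 , -0.00303209,  0.00087566, -0.00679855, -0.00069135,
        0.00055949,  0.00113641]), 'joint_efforts': array([ 3.33147429e-03, -5.49245310e+01,  1.54980104e+00, -1.98454249e+01,
        9.54648305e-03,  5.66510091e-03,  7.92801387e-06]), 'position': array([291.90131026, 662.92502611, 230.40526038]), 'tool_rot': array([-1.37917738e-04,  2.05890347e-01,  9.78574668e-01, -8.74539178e-04]), 'force': array([-0.6687343 , -0.50264688,  0.56146025]), 'torque': array([0.04319128, 0.01745541, 0.04484827]), 'grasp_force': 0.0, 'finger_gap': 1.0005546371062362} 18.700000000000003
```

View pics/a.png

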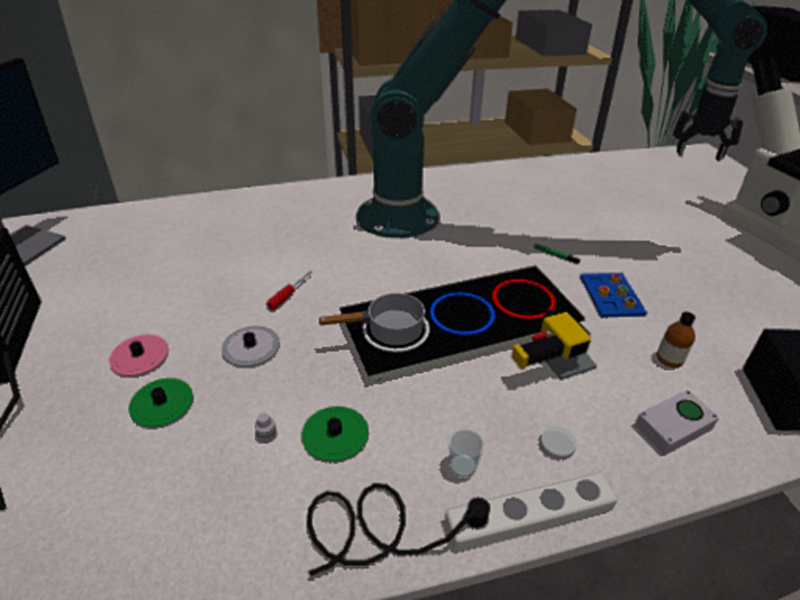

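View pics/b.png

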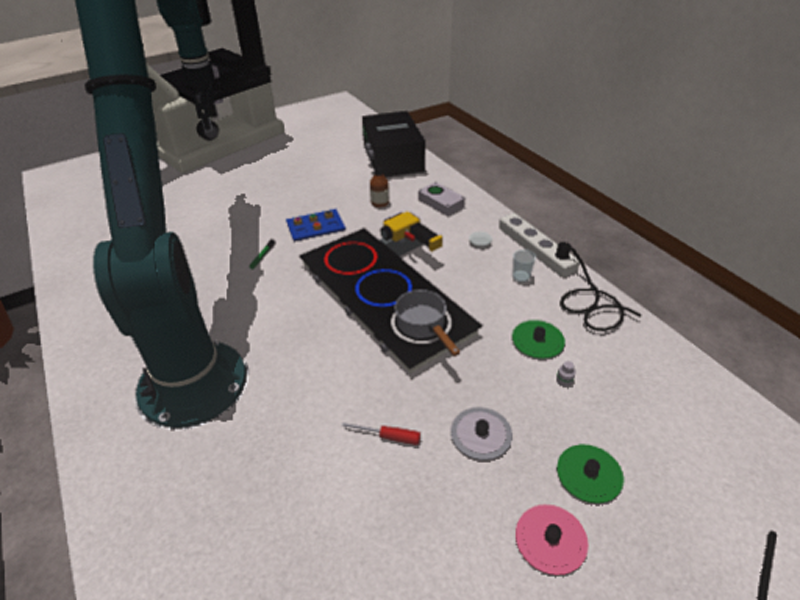

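Silver lid at scene (250,345)/800-scale is the grey one; the pink (138,353) and green (160,402), (335,433) are decoys. The pan is on white (397,325), blue is in the middle (462,313), and red (523,299) is next to the gun. Next I'll take enlarged crops and measure the rings by colour.

Run:
```python
from h import *
big('scene0','c1',320,165,425,245,7.5)
big('scene0','c2',130,165,300,250,4.7)
from scipy.optimize import least_squares
for tag in('scene0','side0'):
    im=load(tag)['color'].astype(int); R,G,B=im[...,0],im[...,1],im[...,2]
    for nm,m in(('red',(R>150)&(G<70)&(B<70)),('blue',(B>140)&(R<70)&(G<110))):
        m=m.astype(np.uint8); n,l,st,_=cv2.connectedComponentsWithStats(m,connectivity=8)
        best=[]
        for k in range(1,n):
            if st[k,4]<25: continue
            v,u=np.nonzero(l==k); P=at(tag,np.c_[u,v],35)[:,:2]
            r=least_squares(lambda p:np.hypot(*(P-p).T)-62.75,P.mean(0),loss='soft_l1',f_scale=3)
            best.append((st[k].tolist(),r.x.round(1),round(np.sqrt(np.mean(r.fun**2)),1)))
        print(tag,nm,best)
```

```text
scene0 red [([316, 182, 20, 21, 38], array([453.8, 165.1]), np.float64(1.3))]
scene0 blue [([276, 189, 40, 25, 107], array([468. ,  20.5]), np.float64(1.5))]
side0 red [([232, 158, 9, 16, 27], array([455.2, 165.1]), np.float64(1.8)), ([244, 273, 23, 7, 68], array([ 253.7, -389.7]), np.float64(3.9))]
side0 blue [([228, 177, 15, 19, 40], array([470.3,  20. ]), np.float64(1.8))]
```

View pics/c1.png

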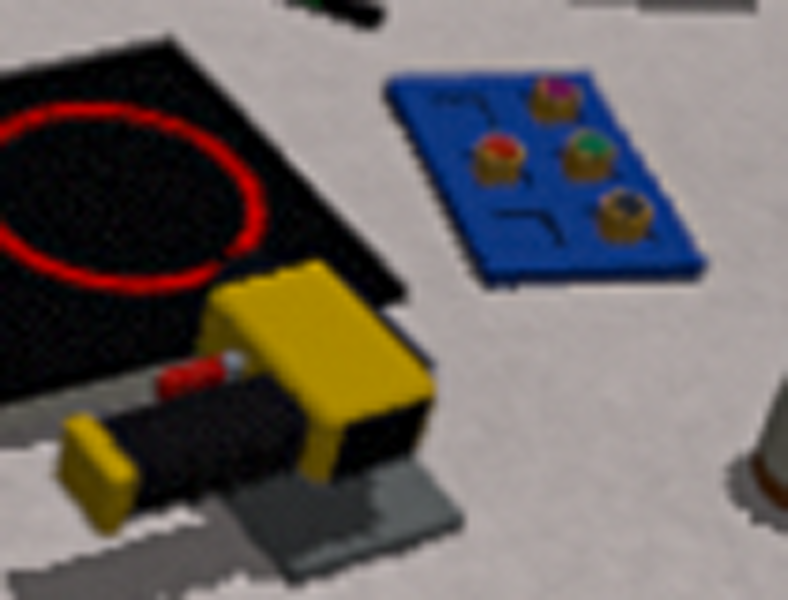

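View pics/c2.png

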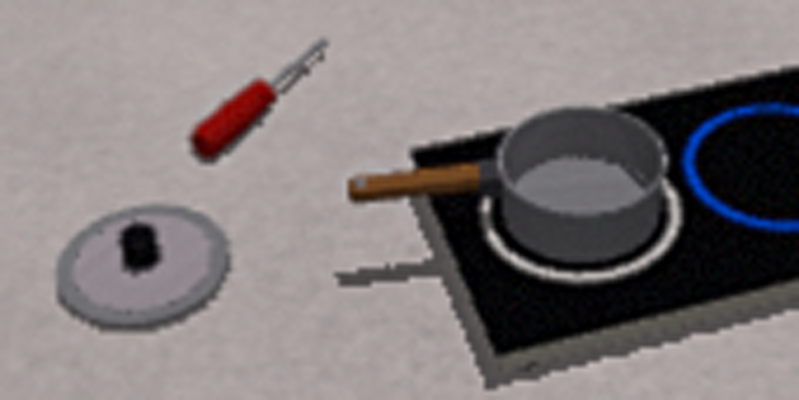

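Mounts in c1 (full-image = 320+u/7.5, 165+v/7.5): magenta (555,95), red (498,155), green (590,150) and black (627,212). That makes four, with the empty pockets at (465,105) and (530,235). c2 confirms the grey lid with its knob at (140,245) and the pan handle from (350,187) to (480,178). The gun's red trigger is at (192,377) in c1, with its grip behind it.

Run:
```python
from h import *
np.set_printoptions(suppress=True,precision=1)
c1=lambda p:np.array(p)/7.5+[319.5,164.5]
c2=lambda p:np.array(p)/4.7+[129.5,164.5]
print('tray corners',at('scene0',c1([[388,80],[592,73],[706,263],[487,277]]),10))
print('stubs',at('scene0',c1([[558,90],[502,146],[593,142],[629,203]]),21))
print('guntop',at('scene0',c1([[322,265],[432,388],[325,425],[210,298]]),85))
print('grip top edge',at('scene0',c1([[108,420],[300,378]]),81), 'trig',at('scene0',c1([[165,375],[215,362]]),73))
print('endcap top',at('scene0',c1([[65,420],[85,415],[137,468],[117,470]]),81))
print('lid knob',at('scene0',c2([[140,232]]),34),'flange',at('scene0',c2([[58,268],[230,248],[143,205],[143,327]]),8))
print('pan rim',at('scene0',c2([[497,168],[667,160],[580,107],[584,208]]),80),'handle tip/end',at('scene0',c2([[350,180],[480,170]]),80))
b=lambda p:np.array(p)/800*512-.5
print('side: knob',at('side0',b([[483,424]]),34),'handle',at('side0',b([[455,347],[432,318]]),80),'rim',at('side0',b([[394,297],[447,303],[420,290],[422,320]]),80))
s=env.observe();print(s['joint_pos'])
```

```text
tray corners [[375.2 351.1  10. ]
 [393.8 455.7  10. ]
 [537.3 426.7  10. ]
 [521.5 321.5  10. ]]
stubs [[415.2 419.9  21. ]
 [448.7 369.   21. ]
 [456.2 414.   21. ]
 [501.4 405.1  21. ]]
guntop [[573.1 195.   85. ]
 [650.2 202.4  85. ]
 [658.7 151.9  85. ]
 [580.8 141.3  85. ]]
grip top edge [[632.3  74.9  81. ]
 [628.7 157.6  81. ]] trig [[606.6 111.9  73. ]
 [604.5 134.4  73. ]]
endcap top [[628.3  59.   81. ]
 [627.6  67.5  81. ]
 [658.9  74.9  81. ]
 [658.   67.2  81. ]]
lid knob [[ 432.8 -410.2   34. ]] flange [[ 426.2 -468.4    8. ]
 [ 433.3 -354.6    8. ]
 [ 375.2 -410.1    8. ]
 [ 494.7 -415.1    8. ]]
pan rim [[ 477.9 -178.5   80. ]
 [ 496.   -70.3   80. ]
 [ 429.1 -111.7   80. ]
 [ 528.5 -133.6   80. ]] handle tip/end [[ 467.4 -271.8   80. ]
 [ 477.2 -189.5   80. ]]
side: knob [[ 437.6 -411.3   34. ]] handle [[ 477.6 -259.3   80. ]
 [ 483.9 -165.8   80. ]] rim [[ 449.2  -66.6   80. ]
 [ 536.8 -143.6   80. ]
 [ 510.   -76.8   80. ]
 [ 462.9 -159.9   80. ]]
[-1.2  0.6  0.   1.6 -0.   0.9 -0. ]
```

Request:
play_rows(plan=[{"dx": -0.77, "dy": -0.6, "dz": 0.1, "grip": 1}, {"dx": -0.77, "dy": -0.6, "dz": 0.1, "grip": 1}, {"dx": -0.77, "dy": -0.6, "dz": 0.1, "grip": 1}, {"dx": -0.77, "dy": -0.6, "dz": 0.1, "grip": 0.45}, {"dx": -0.77, "dy": -0.6, "dz": 0.1, "grip": 0.45}, {"dx": -0.77, "dy": -0.6, "dz": 0.1, "grip": 0.45}, {"grip": 0.45}, {"grip": 0.45}], squeeze=30)

```text
invalid input
```

```bash
cat >> h.py <<'E'
from scipy.spatial.transform import Rotation as Rn
def pose(s=None):
    s=s or env.observe(); q=s['tool_rot']; return np.array(s['position']),Rn.from_quat([q[1],q[2],q[3],q[0]])
def go(T,head=None,p=None,R=None):
    """full-scale units to take TCP to T with tool down and closing axis heading (deg, mod 180)"""
    if p is None: p,R=pose()
    d=R.inv().apply(np.array(T,float)-p)/50
    y=R.apply([0,1,0]); h=np.degrees(np.arctan2(y[1],y[0]))
    if head is None: head=h
    dh=(head-h+90)%180-90
    ya=np.radians(h+dh); Y=np.array([np.cos(ya),np.sin(ya),0]); Z=np.array([0,0,-1.]); M=Rn.from_matrix(np.c_[np.cross(Y,Z),Y,Z])
    rv=np.degrees((R.inv()*M).as_rotvec())/4
    print('to',np.round(T,1),'h now %.1f->%.1f'%(h,h+dh),'d',d.round(3),'r',rv.round(2),'| after turn d',(M.inv().apply(np.array(T,float)-p)/50).round(3))
    return np.array(T,float),M
E
python3 - <<'E'
from h import *
grab('wrist','w1'); print(pose()[0],load('w1')['K'][0,0]); 
cv2.imwrite('pics/w1b.png',cv2.resize(cv2.imread('pics/w1.png'),(800,600),interpolation=cv2.INTER_CUBIC))
s=env.observe();print(s['time'],s['joint_pos'],s['force'],s['finger_gap'])
E
```

```text
[291.99137495 663.03894377 230.58707537] 317.0836040777908
0.2 [-1.24947878  0.59175499  0.04835832  1.60933638 -0.03330086  0.94268607
 -0.03371934] [ 0.68202178 -0.59520887  0.37485716] 1.0023476126191033
```

View pics/w1b.png

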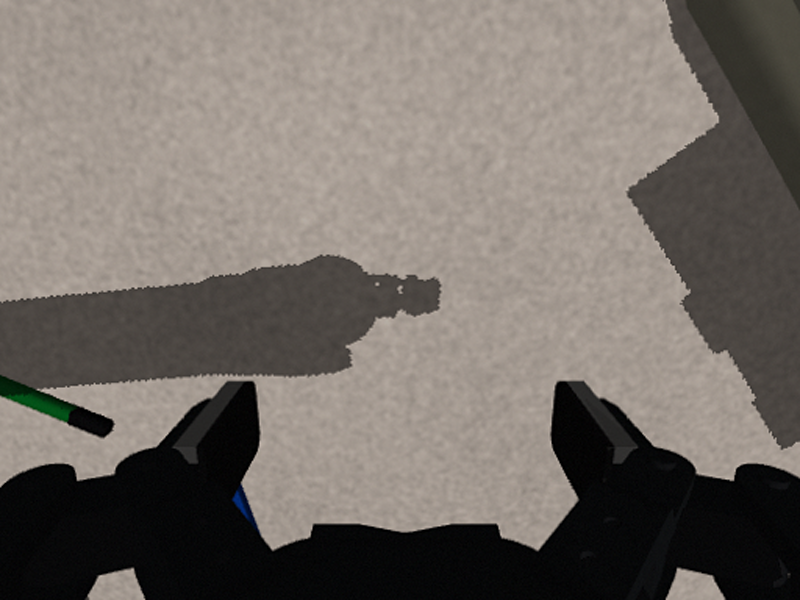

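The move was refused as "invalid input", so I'll give every field. The picture shows only the fingers and the marker.

Request:
play_rows(plan=[{"dx": -0.77, "dy": -0.6, "dz": 0.1, "rx": 0, "ry": 0, "rz": 0, "grip": 1}, {"dx": -0.77, "dy": -0.6, "dz": 0.1, "rx": 0, "ry": 0, "rz": 0, "grip": 1}, {"dx": -0.77, "dy": -0.6, "dz": 0.1, "rx": 0, "ry": 0, "rz": 0, "grip": 1}, {"dx": -0.77, "dy": -0.6, "dz": 0.1, "rx": 0, "ry": 0, "rz": 0, "grip": 0.45}, {"dx": -0.77, "dy": -0.6, "dz": 0.1, "rx": 0, "ry": 0, "rz": 0, "grip": 0.45}, {"dx": -0.77, "dy": -0.6, "dz": 0.1, "rx": 0, "ry": 0, "rz": 0, "grip": 0.45}, {"dx": 0, "dy": 0, "dz": 0, "rx": 0, "ry": 0, "rz": 0, "grip": 0.45}, {"dx": 0, "dy": 0, "dz": 0, "rx": 0, "ry": 0, "rz": 0, "grip": 0.45}], squeeze=30)

```text
time: 1.2
position: [430.8, 406.3, 201.4]
tool_rot: [-0.0, 0.206, 0.979, 0.0]
force: [0.3, 0.7, -0.6]
finger_gap: 0.446
grasp_force: 0.0
```

Run:
```python
from h import *
grab('wrist','w1')
cv2.imwrite('pics/w1c.png',cv2.resize(cv2.imread('pics/w1.png'),(800,600),interpolation=cv2.INTER_CUBIC))
```

```text
(no output)
```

View pics/w1c.png

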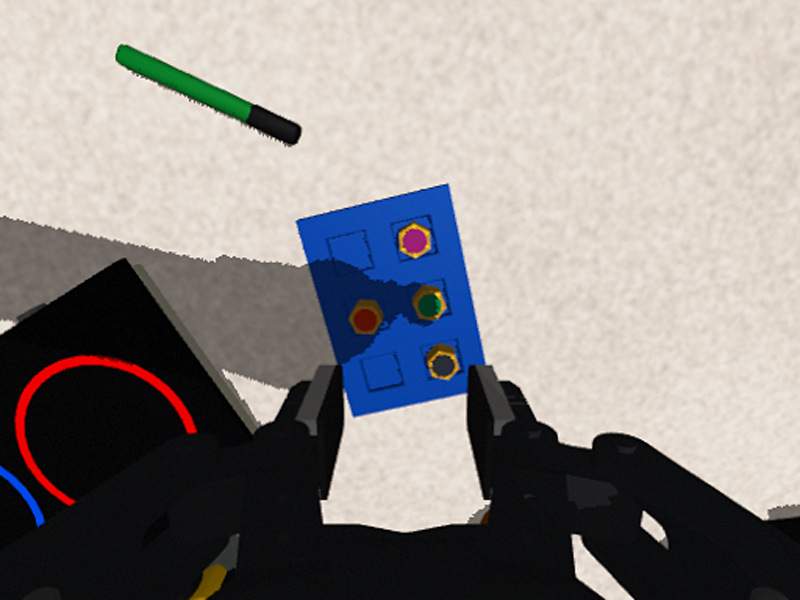

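The wrist view shows four mounts with tops at magenta (414,240), red (365,319), green (430,303) and black (443,366). I'll crop in to read the hexagon yaw.

Run:
```python
from h import *
np.set_printoptions(suppress=True,precision=1)
big('w1','w1d',212,130,306,250,5)
b=lambda p:np.array(p)/800*512-.5
P=at('w1',b([[414,240],[365,319],[430,303],[443,366]]),21);print(P)
T=at('w1',b([[298,220],[447,184],[484,364],[354,416]]),10);print(T,T.mean(0))
```

```text
[[412.6 420.   21. ]
 [448.7 367.9  21. ]
 [456.1 412.9  21. ]
 [502.  403.3  21. ]]
[[370.5 353.9  10. ]
 [389.1 454.1  10. ]
 [517.1 430.1  10. ]
 [516.8 326.   10. ]] [448.4 391.   10. ]
```

View pics/w1d.png

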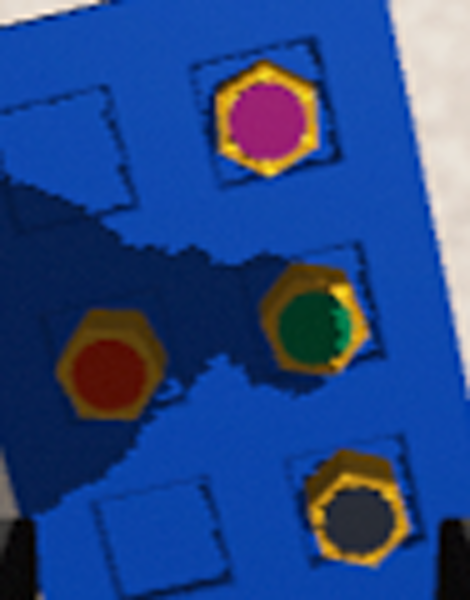

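Magenta's flats face the closing axis as it stands (heading 66°). Black and green are turned about 13° with the tray (79°), and red about 30° (96°).

Run:
```python
from h import *
p,R=go((412.6,420,60)); p,R=go((412.6,420,10),None,p,R)
p,R=go((412.6,420,130),None,p,R)
p,R=go((486,-102,130),75,p,R); go((486,-102,62),None,p,R)
```

```text
to [412.6 420.   60. ] h now 66.3->66.3 d [0.426 0.089 2.829] r [ 0.02 -0.01  0.  ] | after turn d [0.428 0.092 2.829]
to [412.6 420.   10. ] h now 66.3->66.3 d [0. 0. 1.] r [0. 0. 0.] | after turn d [0. 0. 1.]
to [412.6 420.  130. ] h now 66.3->66.3 d [ 0.   0.  -2.4] r [0. 0. 0.] | after turn d [ 0.   0.  -2.4]
to [ 486 -102  130] h now 66.3->75.0 d [-5.535 -8.973  0.   ] r [ 0.    0.   -2.17] | after turn d [-4.12  -9.704  0.   ]
to [ 486 -102   62] h now 75.0->75.0 d [0.   0.   1.36] r [0. 0. 0.] | after turn d [0.   0.   1.36]
```

Request:
play_rows(plan=[{"dx": 0.42, "dy": 0.09, "dz": 0.5, "rx": 0, "ry": 0, "rz": 0, "grip": 0.38}, {"dx": 0, "dy": 0, "dz": 0.9, "rx": 0, "ry": 0, "rz": 0, "grip": 0.38}, {"dx": 0, "dy": 0, "dz": 0.9, "rx": 0, "ry": 0, "rz": 0, "grip": 0.38}, {"dx": 0, "dy": 0, "dz": 0.5, "rx": 0, "ry": 0, "rz": 0, "grip": 0.38}, {"dx": 0, "dy": 0, "dz": 0, "rx": 0, "ry": 0, "rz": 0, "grip": 0.38}, {"dx": 0, "dy": 0, "dz": 0, "rx": 0, "ry": 0, "rz": 0, "grip": 0.38}])

```text
time: 2.0
position: [413.6, 420.0, 62.2]
tool_rot: [0.0, 0.205, 0.979, 0.001]
force: [-0.0, -0.1, 0.1]
finger_gap: 0.379
grasp_force: 0.0
```

Request:
play_rows(plan=[{"dx": 0, "dy": 0, "dz": 0.6, "rx": 0, "ry": 0, "rz": 0, "grip": 0.38}, {"dx": 0, "dy": 0, "dz": 0.43, "rx": 0, "ry": 0, "rz": 0, "grip": 0.38}, {"dx": 0, "dy": 0, "dz": 0, "rx": 0, "ry": 0, "rz": 0, "grip": 0.38}, {"dx": 0, "dy": 0, "dz": 0, "rx": 0, "ry": 0, "rz": 0, "grip": 0}, {"dx": 0, "dy": 0, "dz": 0, "rx": 0, "ry": 0, "rz": 0, "grip": 0}, {"dx": 0, "dy": 0, "dz": 0, "rx": 0, "ry": 0, "rz": 0, "grip": 0}, {"dx": 0, "dy": 0, "dz": 0, "rx": 0, "ry": 0, "rz": 0, "grip": 0}])

```text
time: 2.88
position: [414.3, 419.4, 11.2]
tool_rot: [0.001, 0.206, 0.979, 0.001]
force: [-0.3, 0.5, 6.4]
finger_gap: 0.222
grasp_force: 30.7
```

Request:
play_rows(plan=[{"dx": 0, "dy": 0, "dz": -0.4, "rx": 0, "ry": 0, "rz": 0, "grip": 0}, {"dx": 0, "dy": 0, "dz": -1, "rx": 0, "ry": 0, "rz": 0, "grip": 0}, {"dx": 0, "dy": 0, "dz": -1, "rx": 0, "ry": 0, "rz": 0, "grip": 0}, {"dx": 0, "dy": 0, "dz": 0, "rx": 0, "ry": 0, "rz": 0, "grip": 0}, {"dx": 0, "dy": 0, "dz": 0, "rx": 0, "ry": 0, "rz": 0, "grip": 0}])

```text
time: 3.5
position: [413.3, 417.8, 130.4]
tool_rot: [0.0, 0.206, 0.979, -0.0]
force: [-0.6, -0.4, -0.0]
finger_gap: 0.222
grasp_force: 30.0
```

Request:
play_rows(plan=[{"dx": -0.5, "dy": -0.8, "dz": 0, "rx": 0, "ry": 0, "rz": 0, "grip": 0}, {"dx": -0.52, "dy": -0.85, "dz": 0, "rx": 0, "ry": 0, "rz": 0, "grip": 0}, {"dx": -0.52, "dy": -0.85, "dz": 0, "rx": 0, "ry": 0, "rz": 0, "grip": 0}, {"dx": -0.52, "dy": -0.85, "dz": 0, "rx": 0, "ry": 0, "rz": 0, "grip": 0}, {"dx": -0.52, "dy": -0.85, "dz": 0, "rx": 0, "ry": 0, "rz": 0, "grip": 0}, {"dx": -0.52, "dy": -0.85, "dz": 0, "rx": 0, "ry": 0, "rz": 0, "grip": 0}, {"dx": -0.52, "dy": -0.85, "dz": 0, "rx": 0, "ry": 0, "rz": 0, "grip": 0}, {"dx": -0.52, "dy": -0.85, "dz": 0, "rx": 0, "ry": 0, "rz": 0, "grip": 0}], squeeze=40)

```text
time: 4.5
position: [465.8, 24.3, 128.6]
tool_rot: [-0.002, 0.206, 0.979, -0.001]
force: [0.4, -0.3, -0.1]
finger_gap: 0.214
grasp_force: 42.8
```

Request:
play_rows(plan=[{"dx": -0.52, "dy": -0.85, "dz": 0, "rx": 0, "ry": 0, "rz": 0, "grip": 0}, {"dx": -0.52, "dy": -0.85, "dz": 0, "rx": 0, "ry": 0, "rz": 0, "grip": 0}, {"dx": -0.5, "dy": -0.84, "dz": 0, "rx": 0, "ry": 0, "rz": 0, "grip": 0}, {"dx": 0, "dy": 0, "dz": 0, "rx": 0, "ry": 0, "rz": 0, "grip": 0}, {"dx": 0, "dy": 0, "dz": 0, "rx": 0, "ry": 0, "rz": 0, "grip": 0}])

```text
time: 5.12
position: [485.1, -120.8, 128.7]
tool_rot: [-0.002, 0.206, 0.979, 0.0]
force: [0.2, 0.4, -0.1]
finger_gap: 0.215
grasp_force: 42.8
```

Run:
```python
from h import *
grab('wrist','w2');grab('scene','s2'); print(pose()[0])
cv2.imwrite('pics/w2b.png',cv2.resize(cv2.imread('pics/w2.png'),(800,600),interpolation=cv2.INTER_CUBIC))
```

```text
[ 485.57912589 -119.51224575  129.12914049]
```

View pics/w2b.png

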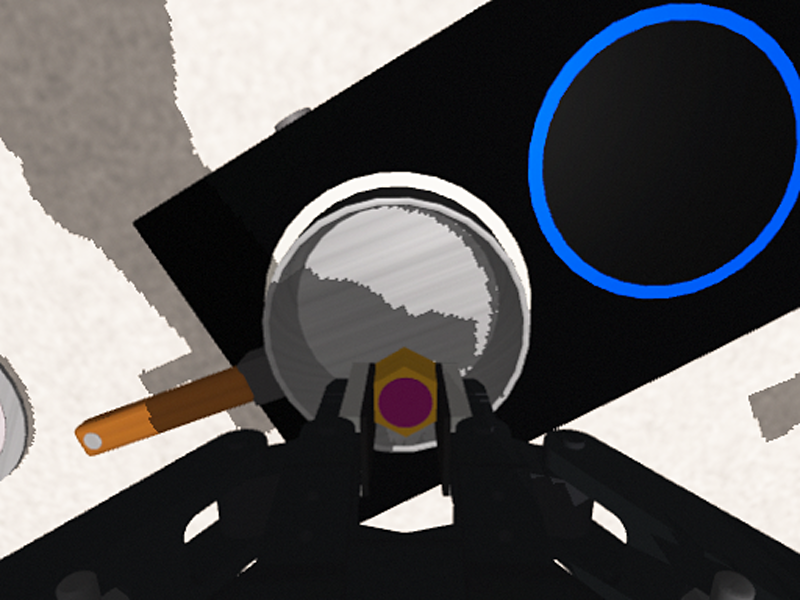

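The mount is held at (405,400). The pan rim spans left (263,325), right (531,322), top (398,197) and bottom (395,451), with the handle end at (85,440).

Run:
```python
from h import *
np.set_printoptions(suppress=True,precision=1)
b=lambda p:np.array(p)/800*512-.5
P=at('w2',b([[263,325],[531,322],[398,197],[395,451]]),80);print(P,P[:2].mean(0),P[2:].mean(0),np.hypot(*(P-P.mean(0))[:,:2].T))
H=at('w2',b([[84,440],[244,385]]),80);print('handle',H)
im=load('w2')['color'].astype(int); m=(im[...,2]>180)&(im[...,0]<90)
v,u=np.nonzero(m[:200]);Q=at('w2',np.c_[u,v],35)[:,:2]
from scipy.optimize import least_squares
r=least_squares(lambda p:np.hypot(*(Q-p).T)-62.75,[469,20],loss='soft_l1');print('blue',r.x,np.std(r.fun))
p,R=pose(); q=P.mean(0)
go((q[0],q[1],62))
```

```text
[[ 455.7 -171.6   80. ]
 [ 498.4  -71.5   80. ]
 [ 431.3 -100.7   80. ]
 [ 530.1 -146.1   80. ]] [ 477.  -121.6   80. ] [ 480.7 -123.4   80. ] [54.3 54.6 52.3 56.4]
handle [[ 470.6 -269.7   80. ]
 [ 475.9 -191.6   80. ]]
blue [468.7  19.7] 1.8707024167793986
to [ 478.9 -122.5   62. ] h now 66.4->66.4 d [ 0.1 -0.1  1.3] r [ 0. -0.  0.] | after turn d [ 0.1 -0.1  1.3]
```

Request:
play_rows(plan=[{"dx": -0.2, "dy": 0, "dz": 0.5, "rx": 0, "ry": 0, "rz": 0, "grip": 0}, {"dx": 0, "dy": 0, "dz": 0.92, "rx": 0, "ry": 0, "rz": 0, "grip": 0}, {"dx": 0, "dy": 0, "dz": 0, "rx": 0, "ry": 0, "rz": 0, "grip": 0}, {"dx": 0, "dy": 0, "dz": 0, "rx": 0, "ry": 0, "rz": 0, "grip": 0.38}, {"dx": 0, "dy": 0, "dz": 0, "rx": 0, "ry": 0, "rz": 0, "grip": 0.38}, {"dx": 0, "dy": 0, "dz": -0.6, "rx": 0, "ry": 0, "rz": 0, "grip": 0.38}, {"dx": 0, "dy": 0, "dz": -0.9, "rx": 0, "ry": 0, "rz": 0, "grip": 0.38}])

```text
time: 6.1
position: [495.1, -125.1, 135.2]
tool_rot: [-0.0, 0.206, 0.979, 0.0]
force: [0.6, -0.8, 0.1]
finger_gap: 0.381
grasp_force: 0.0
```

Run:
```python
from h import *
grab('wrist','w3');big('w3','w3b',100,80,400,330,1)
p,R=pose();print(p)
go((502,403.3,60),79)
```

```text
[ 498.71697925 -126.01768475  140.7576676 ]
to [502.  403.3  60. ] h now 66.2->79.0 d [4.225 9.71  1.596] r [ 0.02  0.14 -3.2 ] | after turn d [ 1.956 10.404  1.615]
```

Request:
play_rows(plan=[{"dx": 0, "dy": 0, "dz": 0, "rx": 0, "ry": 0, "rz": -0.8, "grip": 0.38}, {"dx": 0, "dy": 0, "dz": 0, "rx": 0, "ry": 0, "rz": -0.8, "grip": 0.38}, {"dx": 0, "dy": 0, "dz": 0, "rx": 0, "ry": 0, "rz": -0.8, "grip": 0.38}, {"dx": 0, "dy": 0, "dz": 0, "rx": 0, "ry": 0, "rz": -0.8, "grip": 0.38}, {"dx": 0.18, "dy": 0.95, "dz": 0, "rx": 0, "ry": 0, "rz": 0, "grip": 0.38}, {"dx": 0.18, "dy": 0.95, "dz": 0, "rx": 0, "ry": 0, "rz": 0, "grip": 0.38}, {"dx": 0.18, "dy": 0.95, "dz": 0, "rx": 0, "ry": 0, "rz": 0, "grip": 0.38}, {"dx": 0.18, "dy": 0.95, "dz": 0, "rx": 0, "ry": 0, "rz": 0, "grip": 0.38}])

```text
time: 7.15
position: [496.9, 69.6, 135.3]
tool_rot: [0.002, 0.096, 0.995, 0.0]
force: [1.1, 0.2, 0.6]
finger_gap: 0.381
grasp_force: 0.0
```

Request:
play_rows(plan=[{"dx": 0.18, "dy": 0.95, "dz": 0, "rx": 0, "ry": 0, "rz": 0, "grip": 0.38}, {"dx": 0.18, "dy": 0.95, "dz": 0, "rx": 0, "ry": 0, "rz": 0, "grip": 0.38}, {"dx": 0.18, "dy": 0.95, "dz": 0, "rx": 0, "ry": 0, "rz": 0, "grip": 0.38}, {"dx": 0.18, "dy": 0.95, "dz": 0, "rx": 0, "ry": 0, "rz": 0, "grip": 0.38}, {"dx": 0.18, "dy": 0.95, "dz": 0, "rx": 0, "ry": 0, "rz": 0, "grip": 0.38}, {"dx": 0.18, "dy": 0.95, "dz": 0, "rx": 0, "ry": 0, "rz": 0, "grip": 0.38}, {"dx": 0, "dy": 0, "dz": 0, "rx": 0, "ry": 0, "rz": 0, "grip": 0.38}, {"dx": 0, "dy": 0, "dz": 0, "rx": 0, "ry": 0, "rz": 0, "grip": 0.38}])

```text
time: 8.15
position: [497.6, 357.5, 134.6]
tool_rot: [0.0, 0.095, 0.995, -0.0]
force: [-0.5, -1.1, 0.5]
finger_gap: 0.381
grasp_force: 0.0
```

Run:
```python
from h import *
np.set_printoptions(suppress=True,precision=1)
grab('wrist','w4');s=env.observe();print(s['time'],s['position'])
go((502,403.3,10),79)
p,M=pose();print(proj('w4',[[502,403.3,21],[456.2,413.4,21],[448.7,368.3,21]]))
big('w4','w4b',150,80,406,272,2.5)
```

```text
8.2 [497.8 356.4 134.4]
to [502.  403.3  10. ] h now 78.9->79.0 d [0.1 0.9 2.5] r [-0.  0. -0.] | after turn d [0.1 0.9 2.5]
[[314.5 185.8]
 [318.7 128.5]
 [261.1 130. ]]
```

View pics/w4b.png

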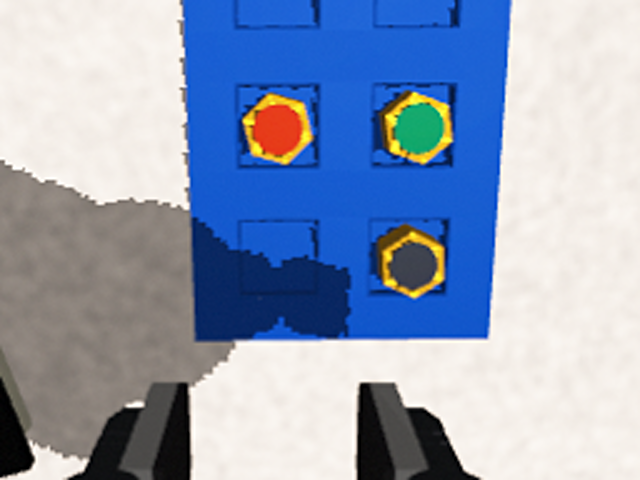

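The projections match the picture: black (411,264), green (418,127), red (278,129). Black is square to the jaws, green nearly so, and red needs about 23° more.

Request:
play_rows(plan=[{"dx": 0.1, "dy": 0.94, "dz": 0, "rx": 0, "ry": 0, "rz": 0, "grip": 0.38}, {"dx": 0, "dy": 0, "dz": 0.8, "rx": 0, "ry": 0, "rz": 0, "grip": 0.38}, {"dx": 0, "dy": 0, "dz": 0.8, "rx": 0, "ry": 0, "rz": 0, "grip": 0.38}, {"dx": 0, "dy": 0, "dz": 0.6, "rx": 0, "ry": 0, "rz": 0, "grip": 0.38}, {"dx": 0, "dy": 0, "dz": 0.28, "rx": 0, "ry": 0, "rz": 0, "grip": 0.38}, {"dx": 0, "dy": 0, "dz": 0, "rx": 0, "ry": 0, "rz": 0, "grip": 0.38}, {"dx": 0, "dy": 0, "dz": 0, "rx": 0, "ry": 0, "rz": 0, "grip": 0}, {"dx": 0, "dy": 0, "dz": 0, "rx": 0, "ry": 0, "rz": 0, "grip": 0}], squeeze=40)

```text
time: 9.2
position: [502.7, 404.6, 10.9]
tool_rot: [0.001, 0.096, 0.995, 0.0]
force: [-0.4, -2.2, 5.3]
finger_gap: 0.22
grasp_force: 39.4
```

Request:
play_rows(plan=[{"dx": 0, "dy": 0, "dz": 0, "rx": 0, "ry": 0, "rz": 0, "grip": 0}, {"dx": 0, "dy": 0, "dz": 0, "rx": 0, "ry": 0, "rz": 0, "grip": 0}, {"dx": 0, "dy": 0, "dz": -0.4, "rx": 0, "ry": 0, "rz": 0, "grip": 0}, {"dx": 0, "dy": 0, "dz": -1, "rx": 0, "ry": 0, "rz": 0, "grip": 0}, {"dx": 0, "dy": 0, "dz": -1, "rx": 0, "ry": 0, "rz": 0, "grip": 0}, {"dx": 0, "dy": 0, "dz": 0, "rx": 0, "ry": 0, "rz": 0, "grip": 0}, {"dx": 0, "dy": 0, "dz": 0, "rx": 0, "ry": 0, "rz": 0, "grip": 0}, {"dx": 0, "dy": 0, "dz": 0, "rx": 0, "ry": 0, "rz": 0, "grip": 0}])

```text
time: 10.2
position: [500.4, 404.5, 128.5]
tool_rot: [-0.001, 0.095, 0.995, -0.001]
force: [-0.6, 0.8, -0.8]
finger_gap: 0.212
grasp_force: 42.6
```

Run:
```python
from h import *
p,M=go((463,-122,130),None); go((463,-122,58),None,p,M)
```

```text
to [ 463 -122  130] h now 79.1->79.1 d [-1.265e+00 -1.048e+01 -8.000e-03] r [-0.03 -0.03 -0.  ] | after turn d [ -1.265 -10.48   -0.03 ]
to [ 463 -122   58] h now 79.1->79.1 d [0.   0.   1.44] r [ 0.  0. -0.] | after turn d [0.   0.   1.44]
```

Request:
play_rows(plan=[{"dx": -0.11, "dy": -0.95, "dz": 0, "rx": 0, "ry": 0, "rz": 0, "grip": 0}, {"dx": -0.11, "dy": -0.95, "dz": 0, "rx": 0, "ry": 0, "rz": 0, "grip": 0}, {"dx": -0.11, "dy": -0.95, "dz": 0, "rx": 0, "ry": 0, "rz": 0, "grip": 0}, {"dx": -0.12, "dy": -0.95, "dz": 0, "rx": 0, "ry": 0, "rz": 0, "grip": 0}, {"dx": -0.12, "dy": -0.95, "dz": 0, "rx": 0, "ry": 0, "rz": 0, "grip": 0}, {"dx": -0.12, "dy": -0.95, "dz": 0, "rx": 0, "ry": 0, "rz": 0, "grip": 0}, {"dx": -0.12, "dy": -0.95, "dz": 0, "rx": 0, "ry": 0, "rz": 0, "grip": 0}, {"dx": -0.12, "dy": -0.95, "dz": 0, "rx": 0, "ry": 0, "rz": 0, "grip": 0}])

```text
time: 11.2
position: [474.0, 21.8, 128.8]
tool_rot: [-0.001, 0.095, 0.995, -0.0]
force: [1.2, -0.2, 0.2]
finger_gap: 0.217
grasp_force: 42.6
```

Request:
play_rows(plan=[{"dx": -0.12, "dy": -0.96, "dz": 0, "rx": 0, "ry": 0, "rz": 0, "grip": 0}, {"dx": -0.12, "dy": -0.96, "dz": 0, "rx": 0, "ry": 0, "rz": 0, "grip": 0}, {"dx": -0.11, "dy": -0.96, "dz": 0, "rx": 0, "ry": 0, "rz": 0, "grip": 0}, {"dx": 0, "dy": 0, "dz": 0, "rx": 0, "ry": 0, "rz": 0, "grip": 0}, {"dx": 0, "dy": 0, "dz": 0, "rx": 0, "ry": 0, "rz": 0, "grip": 0}])

```text
time: 11.82
position: [464.1, -120.9, 129.0]
tool_rot: [-0.001, 0.096, 0.995, 0.0]
force: [-0.5, 1.1, 0.5]
finger_gap: 0.211
grasp_force: 42.6
```

Request:
play_rows(plan=[{"dx": 0, "dy": 0, "dz": 0.5, "rx": 0, "ry": 0, "rz": 0, "grip": 0}, {"dx": 0, "dy": 0, "dz": 0.9, "rx": 0, "ry": 0, "rz": 0, "grip": 0}, {"dx": 0, "dy": 0, "dz": 0, "rx": 0, "ry": 0, "rz": 0, "grip": 0}, {"dx": 0, "dy": 0, "dz": 0, "rx": 0, "ry": 0, "rz": 0, "grip": 0.38}, {"dx": 0, "dy": 0, "dz": 0, "rx": 0, "ry": 0, "rz": 0, "grip": 0.38}, {"dx": 0, "dy": 0, "dz": -0.6, "rx": 0, "ry": 0, "rz": 0, "grip": 0.38}, {"dx": 0, "dy": 0, "dz": -0.8, "rx": 0, "ry": 0, "rz": 0, "grip": 0.38}, {"dx": 0, "dy": 0, "dz": 0, "rx": 0, "ry": 0, "rz": 0, "grip": 0.38}])

```text
time: 12.82
position: [467.4, -121.9, 133.7]
tool_rot: [0.004, 0.096, 0.995, -0.0]
force: [-0.0, 0.2, -0.4]
finger_gap: 0.376
grasp_force: 0.0
```

Request:
play_rows(plan=[{"dx": 0.2, "dy": 0.95, "dz": 0, "rx": 0, "ry": 0, "rz": 0, "grip": 0.38}, {"dx": 0.2, "dy": 0.95, "dz": 0, "rx": 0, "ry": 0, "rz": 0, "grip": 0.38}, {"dx": 0.2, "dy": 0.95, "dz": 0, "rx": 0, "ry": 0, "rz": 0, "grip": 0.38}, {"dx": 0.2, "dy": 0.95, "dz": 0, "rx": 0, "ry": 0, "rz": 0, "grip": 0.38}, {"dx": 0.2, "dy": 0.95, "dz": 0, "rx": 0, "ry": 0, "rz": 0, "grip": 0.38}, {"dx": 0.2, "dy": 0.95, "dz": 0, "rx": 0, "ry": 0, "rz": 0, "grip": 0.38}, {"dx": 0.2, "dy": 0.95, "dz": 0, "rx": 0, "ry": 0, "rz": 0, "grip": 0.38}, {"dx": 0.2, "dy": 0.95, "dz": 0, "rx": 0, "ry": 0, "rz": 0, "grip": 0.38}])

```text
time: 13.82
position: [458.2, 268.4, 130.0]
tool_rot: [0.0, 0.096, 0.995, 0.0]
force: [0.5, -1.0, 0.0]
finger_gap: 0.381
grasp_force: 0.0
```

Request:
play_rows(plan=[{"dx": 0.2, "dy": 0.96, "dz": 0, "rx": 0, "ry": 0, "rz": 0, "grip": 0.38}, {"dx": 0.2, "dy": 0.96, "dz": 0, "rx": 0, "ry": 0, "rz": 0, "grip": 0.38}, {"dx": 0.18, "dy": 0.96, "dz": 0, "rx": 0, "ry": 0, "rz": 0, "grip": 0.38}, {"dx": 0, "dy": 0, "dz": 0.5, "rx": 0, "ry": 0, "rz": 0, "grip": 0.38}, {"dx": 0, "dy": 0, "dz": 0.7, "rx": 0, "ry": 0, "rz": 0, "grip": 0.38}, {"dx": 0, "dy": 0, "dz": 0, "rx": 0, "ry": 0, "rz": 0, "grip": 0.38}, {"dx": 0, "dy": 0, "dz": 0, "rx": 0, "ry": 0, "rz": 0, "grip": 0.38}])

```text
time: 14.7
position: [457.8, 413.9, 70.6]
tool_rot: [0.0, 0.096, 0.995, 0.0]
force: [0.2, 0.2, 0.9]
finger_gap: 0.38
grasp_force: 0.0
```

Run:
```python
from h import *
p,M=go((456.2,413.2,10.5),79)
```

```text
to [456.2 413.2  10.5] h now 79.0->79.0 d [ 0.029 -0.021  1.203] r [0.01 0.01 0.  ] | after turn d [ 0.028 -0.02   1.203]
```

Request:
play_rows(plan=[{"dx": 0.03, "dy": -0.02, "dz": 0.7, "rx": 0, "ry": 0, "rz": 0, "grip": 0.38}, {"dx": 0, "dy": 0, "dz": 0.5, "rx": 0, "ry": 0, "rz": 0, "grip": 0.38}, {"dx": 0, "dy": 0, "dz": 0, "rx": 0, "ry": 0, "rz": 0, "grip": 0.38}, {"dx": 0, "dy": 0, "dz": 0, "rx": 0, "ry": 0, "rz": 0, "grip": 0}, {"dx": 0, "dy": 0, "dz": 0, "rx": 0, "ry": 0, "rz": 0, "grip": 0}, {"dx": 0, "dy": 0, "dz": 0, "rx": 0, "ry": 0, "rz": 0, "grip": 0}, {"dx": 0, "dy": 0, "dz": 0, "rx": 0, "ry": 0, "rz": 0, "grip": 0}, {"dx": 0, "dy": 0, "dz": -0.4, "rx": 0, "ry": 0, "rz": 0, "grip": 0}])

```text
time: 15.7
position: [454.9, 412.3, 29.8]
tool_rot: [-0.001, 0.096, 0.995, -0.001]
force: [-0.5, -0.5, 0.1]
finger_gap: 0.219
grasp_force: 39.2
```

Request:
play_rows(plan=[{"dx": 0, "dy": 0, "dz": -1, "rx": 0, "ry": 0, "rz": 0, "grip": 0}, {"dx": 0, "dy": 0, "dz": -1, "rx": 0, "ry": 0, "rz": 0, "grip": 0}, {"dx": 0, "dy": 0, "dz": 0, "rx": 0, "ry": 0, "rz": 0, "grip": 0}, {"dx": -0.22, "dy": -0.92, "dz": 0, "rx": 0, "ry": 0, "rz": 0, "grip": 0}, {"dx": -0.22, "dy": -0.92, "dz": 0, "rx": 0, "ry": 0, "rz": 0, "grip": 0}, {"dx": -0.22, "dy": -0.92, "dz": 0, "rx": 0, "ry": 0, "rz": 0, "grip": 0}, {"dx": -0.22, "dy": -0.92, "dz": 0, "rx": 0, "ry": 0, "rz": 0, "grip": 0}, {"dx": -0.22, "dy": -0.92, "dz": 0, "rx": 0, "ry": 0, "rz": 0, "grip": 0}])

```text
time: 16.7
position: [465.2, 175.0, 129.7]
tool_rot: [-0.0, 0.095, 0.995, -0.0]
force: [0.4, 0.3, 0.2]
finger_gap: 0.223
grasp_force: 39.3
```

Request:
play_rows(plan=[{"dx": -0.22, "dy": -0.92, "dz": 0, "rx": 0, "ry": 0, "rz": 0, "grip": 0}, {"dx": -0.22, "dy": -0.93, "dz": 0, "rx": 0, "ry": 0, "rz": 0, "grip": 0}, {"dx": -0.22, "dy": -0.93, "dz": 0, "rx": 0, "ry": 0, "rz": 0, "grip": 0}, {"dx": -0.22, "dy": -0.93, "dz": 0, "rx": 0, "ry": 0, "rz": 0, "grip": 0}, {"dx": -0.23, "dy": -0.93, "dz": 0, "rx": 0, "ry": 0, "rz": 0, "grip": 0}, {"dx": -0.23, "dy": -0.93, "dz": 0, "rx": 0, "ry": 0, "rz": 0, "grip": 0}, {"dx": 0, "dy": 0, "dz": 0, "rx": 0, "ry": 0, "rz": 0, "grip": 0}, {"dx": 0, "dy": 0, "dz": 0, "rx": 0, "ry": 0, "rz": 0, "grip": 0}])

```text
time: 17.7
position: [478.1, -108.9, 129.6]
tool_rot: [-0.001, 0.096, 0.995, 0.0]
force: [-1.5, 0.9, -0.8]
finger_gap: 0.219
grasp_force: 39.3
```

Run:
```python
from h import *
grab('wrist','w5'); go((479,-109,60),79)
p=pose()[0]
```

```text
to [ 479 -109   60] h now 79.1->79.0 d [-0.019 -0.015  1.393] r [ 0.01 -0.01  0.03] | after turn d [-0.018 -0.014  1.393]
```

View pics/w5.png

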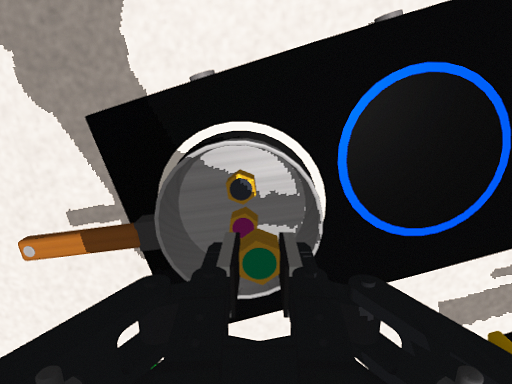

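Black (240,188) and magenta (243,225) stand upright in the pan, and green is held at (260,262). I'll drop it a little to the right.

Request:
play_rows(plan=[{"dx": -0.02, "dy": 0.1, "dz": 0.5, "rx": 0, "ry": 0, "rz": 0, "grip": 0}, {"dx": 0, "dy": 0, "dz": 0.77, "rx": 0, "ry": 0, "rz": 0, "grip": 0}, {"dx": 0, "dy": 0, "dz": 0, "rx": 0, "ry": 0, "rz": 0, "grip": 0}, {"dx": 0, "dy": 0, "dz": 0, "rx": 0, "ry": 0, "rz": 0, "grip": 0.3}, {"dx": 0, "dy": 0, "dz": 0, "rx": 0, "ry": 0, "rz": 0, "grip": 0.3}, {"dx": 0, "dy": 0, "dz": -0.5, "rx": 0, "ry": 0, "rz": 0, "grip": 0.3}, {"dx": 0, "dy": 0, "dz": -0.8, "rx": 0, "ry": 0, "rz": 0, "grip": 0.38}, {"dx": 0, "dy": 0, "dz": 0, "rx": 0, "ry": 0, "rz": 0, "grip": 0.38}])

```text
time: 18.75
position: [483.3, -105.1, 134.9]
tool_rot: [0.004, 0.096, 0.995, -0.0]
force: [-0.4, 0.9, -0.0]
finger_gap: 0.382
grasp_force: 0.0
```

Request:
play_rows(plan=[{"dx": 0.24, "dy": 0.91, "dz": 0, "rx": 0, "ry": 0, "rz": 0, "grip": 0.38}, {"dx": 0.24, "dy": 0.91, "dz": 0, "rx": 0, "ry": 0, "rz": 0, "grip": 0.38}, {"dx": 0.24, "dy": 0.91, "dz": 0, "rx": 0, "ry": 0, "rz": 0, "grip": 0.38}, {"dx": 0.24, "dy": 0.91, "dz": 0, "rx": 0, "ry": 0, "rz": 0, "grip": 0.38}, {"dx": 0.24, "dy": 0.91, "dz": 0, "rx": 0, "ry": 0, "rz": 0, "grip": 0.38}, {"dx": 0.24, "dy": 0.91, "dz": 0, "rx": 0, "ry": 0, "rz": 0, "grip": 0.38}, {"dx": 0.24, "dy": 0.91, "dz": 0, "rx": 0, "ry": 0, "rz": 0, "grip": 0.38}, {"dx": 0.24, "dy": 0.91, "dz": 0, "rx": 0, "ry": 0, "rz": 0, "grip": 0.38}])

```text
time: 19.75
position: [455.4, 272.3, 131.4]
tool_rot: [0.0, 0.096, 0.995, 0.0]
force: [0.2, 0.6, 1.6]
finger_gap: 0.381
grasp_force: 0.0
```

Request:
play_rows(plan=[{"dx": 0.23, "dy": 0.92, "dz": 0, "rx": 0, "ry": 0, "rz": 0, "grip": 0.38}, {"dx": 0.23, "dy": 0.92, "dz": 0, "rx": 0, "ry": 0, "rz": 0, "grip": 0.38}, {"dx": 0, "dy": 0, "dz": 0.3, "rx": 0, "ry": 0, "rz": -0.95, "grip": 0.38}, {"dx": 0, "dy": 0, "dz": 0.4, "rx": 0, "ry": 0, "rz": -0.95, "grip": 0.38}, {"dx": 0, "dy": 0, "dz": 0.5, "rx": 0, "ry": 0, "rz": -0.95, "grip": 0.38}, {"dx": 0, "dy": 0, "dz": 0, "rx": 0, "ry": 0, "rz": -0.95, "grip": 0.38}, {"dx": 0, "dy": 0, "dz": 0, "rx": 0, "ry": 0, "rz": -0.95, "grip": 0.38}, {"dx": 0, "dy": 0, "dz": 0, "rx": 0, "ry": 0, "rz": -0.95, "grip": 0.38}])

```text
time: 20.75
position: [450.4, 365.4, 71.1]
tool_rot: [-0.0, -0.104, 0.995, -0.0]
force: [0.1, -0.0, 0.1]
finger_gap: 0.378
grasp_force: 0.0
```

Request:
play_rows(plan=[{"dx": 0, "dy": 0, "dz": 0, "rx": 0, "ry": 0, "rz": 0, "grip": 0.38}, {"dx": 0, "dy": 0, "dz": 0, "rx": 0, "ry": 0, "rz": 0, "grip": 0.38}])

```text
time: 21.0
position: [450.6, 365.6, 71.3]
tool_rot: [0.0, -0.103, 0.995, -0.0]
force: [-0.4, 0.1, -0.1]
finger_gap: 0.382
grasp_force: 0.0
```

Run:
```python
from h import *
p,M=go((448.7,368.3,10.5),102)
go((482,-140,130),None,np.array([448.7,368.3,130]),M)
```

```text
to [448.7 368.3  10.5] h now 101.8->102.0 d [0.026 0.061 1.217] r [-0.    0.   -0.06] | after turn d [0.025 0.061 1.217]
to [ 482 -140  130] h now 102.0->102.0 d [  1.462 -10.082   0.   ] r [0. 0. 0.] | after turn d [  1.462 -10.082   0.   ]
```

Request:
play_rows(plan=[{"dx": 0.03, "dy": 0.06, "dz": 0.7, "rx": 0, "ry": 0, "rz": 0, "grip": 0.38}, {"dx": 0, "dy": 0, "dz": 0.52, "rx": 0, "ry": 0, "rz": 0, "grip": 0.38}, {"dx": 0, "dy": 0, "dz": 0, "rx": 0, "ry": 0, "rz": 0, "grip": 0.38}, {"dx": 0, "dy": 0, "dz": 0, "rx": 0, "ry": 0, "rz": 0, "grip": 0}, {"dx": 0, "dy": 0, "dz": 0, "rx": 0, "ry": 0, "rz": 0, "grip": 0}, {"dx": 0, "dy": 0, "dz": 0, "rx": 0, "ry": 0, "rz": 0, "grip": 0}, {"dx": 0, "dy": 0, "dz": 0, "rx": 0, "ry": 0, "rz": 0, "grip": 0}, {"dx": 0, "dy": 0, "dz": -0.4, "rx": 0, "ry": 0, "rz": 0, "grip": 0}])

```text
time: 22.0
position: [447.4, 367.2, 29.7]
tool_rot: [-0.001, -0.103, 0.995, -0.001]
force: [0.7, 0.8, -0.0]
finger_gap: 0.214
grasp_force: 39.1
```

Request:
play_rows(plan=[{"dx": 0, "dy": 0, "dz": -1, "rx": 0, "ry": 0, "rz": 0, "grip": 0}, {"dx": 0, "dy": 0, "dz": -1, "rx": 0, "ry": 0, "rz": 0, "grip": 0}, {"dx": 0, "dy": 0, "dz": 0, "rx": 0, "ry": 0, "rz": 0, "grip": 0}, {"dx": 0.13, "dy": -0.92, "dz": 0, "rx": 0, "ry": 0, "rz": 0, "grip": 0}, {"dx": 0.13, "dy": -0.92, "dz": 0, "rx": 0, "ry": 0, "rz": 0, "grip": 0}, {"dx": 0.13, "dy": -0.92, "dz": 0, "rx": 0, "ry": 0, "rz": 0, "grip": 0}, {"dx": 0.13, "dy": -0.92, "dz": 0, "rx": 0, "ry": 0, "rz": 0, "grip": 0}, {"dx": 0.13, "dy": -0.92, "dz": 0, "rx": 0, "ry": 0, "rz": 0, "grip": 0}])

```text
time: 23.0
position: [463.1, 134.6, 130.1]
tool_rot: [-0.001, -0.103, 0.995, -0.0]
force: [0.1, -0.6, -0.4]
finger_gap: 0.218
grasp_force: 39.2
```

Request:
play_rows(plan=[{"dx": 0.13, "dy": -0.92, "dz": 0, "rx": 0, "ry": 0, "rz": 0, "grip": 0}, {"dx": 0.13, "dy": -0.92, "dz": 0, "rx": 0, "ry": 0, "rz": 0, "grip": 0}, {"dx": 0.13, "dy": -0.92, "dz": 0, "rx": 0, "ry": 0, "rz": 0, "grip": 0}, {"dx": 0.14, "dy": -0.91, "dz": 0, "rx": 0, "ry": 0, "rz": 0, "grip": 0}, {"dx": 0.14, "dy": -0.91, "dz": 0, "rx": 0, "ry": 0, "rz": 0, "grip": 0}, {"dx": 0.14, "dy": -0.9, "dz": 0, "rx": 0, "ry": 0, "rz": 0, "grip": 0}, {"dx": 0, "dy": 0, "dz": 0, "rx": 0, "ry": 0, "rz": 0, "grip": 0}, {"dx": 0, "dy": 0, "dz": 0, "rx": 0, "ry": 0, "rz": 0, "grip": 0}])

```text
time: 24.0
position: [479.7, -139.6, 130.1]
tool_rot: [-0.001, -0.103, 0.995, 0.0]
force: [-0.2, -0.6, -0.0]
finger_gap: 0.22
grasp_force: 39.2
```

Run:
```python
from h import *
grab('wrist','w6'); go((479,-140,66),102)
```

```text
to [ 479 -140   66] h now 101.9->102.0 d [ 0.022 -0.021  1.283] r [ 0.01 -0.01 -0.02] | after turn d [ 0.023 -0.02   1.283]
```

View pics/w6.png

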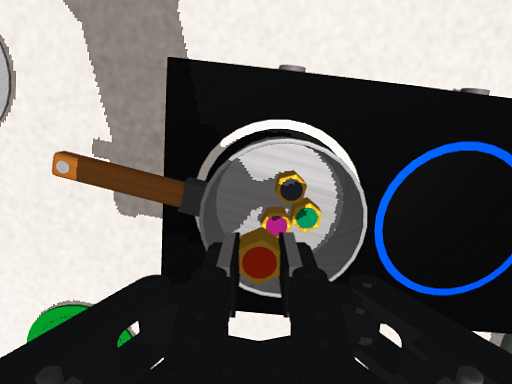

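All is well: black, green and magenta are in the pan, and red is held at (258,262). I'll release it, then turn the hand to cross the handle.

Request:
play_rows(plan=[{"dx": 0.02, "dy": -0.02, "dz": 0.5, "rx": 0, "ry": 0, "rz": 0, "grip": 0}, {"dx": 0, "dy": 0, "dz": 0.75, "rx": 0, "ry": 0, "rz": 0, "grip": 0}, {"dx": 0, "dy": 0, "dz": 0, "rx": 0, "ry": 0, "rz": 0, "grip": 0}, {"dx": 0, "dy": 0, "dz": 0, "rx": 0, "ry": 0, "rz": 0, "grip": 0.3}, {"dx": 0, "dy": 0, "dz": 0, "rx": 0, "ry": 0, "rz": 0, "grip": 0.3}, {"dx": 0, "dy": 0, "dz": -0.5, "rx": 0, "ry": 0, "rz": 0, "grip": 0.3}, {"dx": 0, "dy": 0, "dz": -0.8, "rx": 0, "ry": 0, "rz": 0, "grip": 0.5}, {"dx": 0, "dy": 0, "dz": 0, "rx": 0, "ry": 0, "rz": 1, "grip": 0.5}])

```text
time: 25.05
position: [482.2, -141.7, 136.6]
tool_rot: [0.004, -0.067, 0.998, -0.001]
force: [-0.4, -0.2, -0.2]
finger_gap: 0.501
grasp_force: 0.0
```

Request:
play_rows(plan=[{"dx": 0, "dy": 0, "dz": 0, "rx": 0, "ry": 0, "rz": 1, "grip": 0.6}, {"dx": 0, "dy": 0, "dz": 0, "rx": 0, "ry": 0, "rz": 1, "grip": 0.6}, {"dx": 0, "dy": 0, "dz": 0, "rx": 0, "ry": 0, "rz": 1, "grip": 0.6}, {"dx": 0, "dy": 0, "dz": 0, "rx": 0, "ry": 0, "rz": 1, "grip": 0.6}, {"dx": 0, "dy": 0, "dz": 0, "rx": 0, "ry": 0, "rz": 1, "grip": 0.6}, {"dx": 0, "dy": 0, "dz": 0, "rx": 0, "ry": 0, "rz": 1, "grip": 0.6}, {"dx": 0, "dy": 0, "dz": 0, "rx": 0, "ry": 0, "rz": 1, "grip": 0.6}, {"dx": 0, "dy": 0, "dz": 0, "rx": 0, "ry": 0, "rz": 1, "grip": 0.6}])

```text
time: 26.05
position: [480.2, -141.1, 134.1]
tool_rot: [0.001, 0.21, 0.978, 0.0]
force: [-0.0, 0.4, 0.4]
finger_gap: 0.601
grasp_force: 0.0
```

Request:
play_rows(plan=[{"dx": 0, "dy": 0, "dz": 0, "rx": 0, "ry": 0, "rz": 1, "grip": 0.6}, {"dx": 0, "dy": 0, "dz": 0, "rx": 0, "ry": 0, "rz": 1, "grip": 0.6}, {"dx": 0, "dy": 0, "dz": 0, "rx": 0, "ry": 0, "rz": 1, "grip": 0.6}, {"dx": 0, "dy": 0, "dz": 0, "rx": 0, "ry": 0, "rz": 1, "grip": 0.6}, {"dx": 0, "dy": 0, "dz": 0, "rx": 0, "ry": 0, "rz": 1, "grip": 0.6}, {"dx": 0, "dy": 0, "dz": 0, "rx": 0, "ry": 0, "rz": 1, "grip": 0.6}, {"dx": 0, "dy": 0, "dz": 0, "rx": 0, "ry": 0, "rz": 1, "grip": 0.6}, {"dx": 0, "dy": 0, "dz": 0, "rx": 0, "ry": 0, "rz": 1, "grip": 0.6}])

```text
time: 27.05
position: [480.2, -141.0, 134.0]
tool_rot: [0.001, 0.472, 0.882, 0.001]
force: [0.2, -0.6, 0.1]
finger_gap: 0.601
grasp_force: 0.0
```

Request:
play_rows(plan=[{"dx": 0, "dy": 0, "dz": 0, "rx": 0, "ry": 0, "rz": 1, "grip": 0.6}, {"dx": 0, "dy": 0, "dz": 0, "rx": 0, "ry": 0, "rz": 1, "grip": 0.6}, {"dx": 0, "dy": 0, "dz": 0, "rx": 0, "ry": 0, "rz": 1, "grip": 0.6}, {"dx": 0, "dy": 0, "dz": 0, "rx": 0, "ry": 0, "rz": 1, "grip": 0.6}, {"dx": 0, "dy": 0, "dz": 0, "rx": 0, "ry": 0, "rz": 1, "grip": 0.6}, {"dx": 0, "dy": 0, "dz": 0, "rx": 0, "ry": 0, "rz": 1, "grip": 0.6}, {"dx": 0, "dy": 0, "dz": 0, "rx": 0, "ry": 0, "rz": 1, "grip": 0.6}, {"dx": 0, "dy": 0, "dz": 0, "rx": 0, "ry": 0, "rz": 1, "grip": 0.6}])

```text
time: 28.05
position: [480.2, -140.9, 134.0]
tool_rot: [0.001, 0.696, 0.718, 0.001]
force: [0.0, -0.1, -0.1]
finger_gap: 0.6
grasp_force: 0.0
```

Request:
play_rows(plan=[{"dx": 0, "dy": 0, "dz": 0, "rx": 0, "ry": 0, "rz": 1, "grip": 0.6}, {"dx": 0, "dy": 0, "dz": 0, "rx": 0, "ry": 0, "rz": 0.5, "grip": 0.6}, {"dx": 0, "dy": 0, "dz": 0, "rx": 0, "ry": 0, "rz": 0, "grip": 0.6}, {"dx": 0, "dy": 0, "dz": 0, "rx": 0, "ry": 0, "rz": 0, "grip": 0.6}])

```text
time: 28.55
position: [479.8, -141.0, 133.1]
tool_rot: [0.0, 0.732, 0.681, 0.0]
force: [-0.1, -0.2, 1.0]
finger_gap: 0.601
grasp_force: 0.0
```

Run:
```python
from h import *
grab('wrist','w7'); grab('scene','s7');print(pose()[0],env.observe()['joint_pos'])
go((472.5,-234,110),-3.9)
big('s7','s7b',195,175,275,235,4)
a=cv2.imread('pics/w7.png');b=cv2.imread('pics/s7b.png');c=np.zeros((624,512,3),np.uint8);c[:384]=a;c[384:624,:320]=b[:240,:320]
cv2.imwrite('pics/w7b.png',c[:600])
```

```text
[ 479.706065   -141.11986123  132.91172758] [-0.01868938  0.48202833  0.28507951  2.19681325 -0.27812126  0.49552785
  0.40904524]
to [ 472.5 -234.   110. ] h now -4.1->-3.9 d [-1.863 -0.009  0.458] r [ 0.   -0.   -0.06] | after turn d [-1.863 -0.017  0.458]
```

View pics/w7b.png

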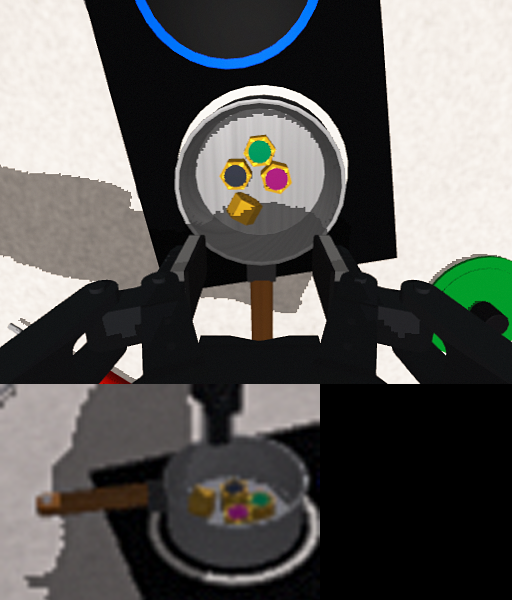

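All four mounts are in the pan: green (260,150), black (236,176), magenta (276,178), and red lying on its side (243,208). Rim: 175–347 across, 98–265 down; handle at (262,320). I've used 12 pictures, so I'll mostly use image code from here.

Run:
```python
from h import *
np.set_printoptions(suppress=True,precision=1)
P=at('w7',[[175,178],[347,178],[262,98],[260,265]],80);print(P,P[:2].mean(0),P[2:].mean(0))
H=at('w7',[[261.5,290],[262,335]],80);print('handle',H)
im=load('w7')['color'].astype(int); m=(im[...,2]>180)&(im[...,0]<90)
# gun from scene: red trigger pixels
L=load('scene0');g=L['color'].astype(int)
m=(g[...,0]>120)&(g[...,1]<60)&(g[...,2]<60);m[:205]=0;m[225:]=0;m[:,:335]=0;m[:,360:]=0
v,u=np.nonzero(m);print('trig px',u.min(),u.max(),v.min(),v.max(),at('scene0',[[u.mean(),v.mean()]],66+3.5))
g=load('side0')['color'].astype(int);m=(g[...,0]>100)&(g[...,1]<50)&(g[...,2]<50);m[:140]=0;m[165:]=0;m[:,:250]=0;m[:,290:]=0
v,u=np.nonzero(m);print(len(u))
if len(u):print('side trig',u.min(),u.max(),v.min(),v.max(),at('side0',[[u.mean(),v.mean()]],68))
```

```text
[[ 428.  -113.4   80. ]
 [ 536.6 -121.3   80. ]
 [ 486.3  -69.1   80. ]
 [ 477.3 -178.    80. ]] [ 482.3 -117.4   80. ] [ 481.8 -123.5   80. ]
handle [[ 477.  -197.5   80. ]
 [ 474.7 -235.2   80. ]]
trig px 342 348 213 215 [[603.8 125.1  69.5]]
12
side trig 259 264 149 152 [[608.  126.9  68. ]]
```

Request:
play_rows(plan=[{"dx": -0.93, "dy": 0.02, "dz": 0, "rx": 0, "ry": 0, "rz": 0, "grip": 0.6}, {"dx": -0.93, "dy": 0.01, "dz": 0, "rx": 0, "ry": 0, "rz": 0, "grip": 0.6}, {"dx": 0, "dy": 0, "dz": 0, "rx": 0, "ry": 0, "rz": 0, "grip": 0.6}, {"dx": 0, "dy": 0, "dz": 0.6, "rx": 0, "ry": 0, "rz": 0, "grip": 0.6}, {"dx": 0, "dy": 0, "dz": 0.6, "rx": 0, "ry": 0, "rz": 0, "grip": 0.6}, {"dx": 0, "dy": 0, "dz": 0.3, "rx": 0, "ry": 0, "rz": 0, "grip": 0.6}, {"dx": 0, "dy": 0, "dz": 0, "rx": 0, "ry": 0, "rz": 0, "grip": 0.6}, {"dx": 0, "dy": 0, "dz": 0, "rx": 0, "ry": 0, "rz": 0, "grip": 0.6}])

```text
time: 29.65
position: [475.0, -234.0, 58.5]
tool_rot: [0.001, 0.732, 0.681, 0.0]
force: [-0.1, -0.5, 0.3]
finger_gap: 0.599
grasp_force: 0.0
```

Request:
play_rows(plan=[{"dx": 0, "dy": 0, "dz": 0, "rx": 0, "ry": 0, "rz": 0, "grip": 0}, {"dx": 0, "dy": 0, "dz": 0, "rx": 0, "ry": 0, "rz": 0, "grip": 0}, {"dx": 0, "dy": 0, "dz": 0, "rx": 0, "ry": 0, "rz": 0, "grip": 0}, {"dx": 0, "dy": 0, "dz": 0, "rx": 0, "ry": 0, "rz": 0, "grip": 0}, {"dx": 0, "dy": 0, "dz": 0, "rx": 0, "ry": 0, "rz": 0, "grip": 0}, {"dx": 0, "dy": 0, "dz": 0, "rx": 0, "ry": 0, "rz": 0, "grip": 0}])

```text
time: 30.4
position: [474.7, -234.4, 58.2]
tool_rot: [0.0, 0.732, 0.681, 0.0]
force: [-1.1, -0.1, 5.8]
finger_gap: 0.178
grasp_force: 42.7
```

```bash
cat >> h.py <<'E'
def rimfit(tag,c0,z=80,ro=55,ri=52,thr=3):
    """pan centre by maximising edge strength of the projected rim circles (outer/inner) around guess c0"""
    im=cv2.GaussianBlur(cv2.cvtColor(load(tag)['color'],cv2.COLOR_RGB2GRAY),(3,3),0).astype(np.float32)
    E=np.hypot(cv2.Sobel(im,cv2.CV_32F,1,0),cv2.Sobel(im,cv2.CV_32F,0,1))
    a=np.linspace(0,2*np.pi,180,endpoint=False)
    def score(c):
        s=0
        for r in (ro,ri):
            q=proj(tag,np.c_[c[0]+r*np.cos(a),c[1]+r*np.sin(a),np.full(180,z)]).astype(np.float32)
            s+=np.minimum(cv2.remap(E,q[:,:1],q[:,1:],cv2.INTER_LINEAR),150).mean()
        return s
    best=max(((score((c0[0]+i,c0[1]+j)),c0[0]+i,c0[1]+j) for i in range(-30,31,2) for j in range(-30,31,2)))
    best=max(((score((best[1]+i,best[2]+j)),best[1]+i,best[2]+j) for i in np.arange(-2,2.1,.5) for j in np.arange(-2,2.1,.5)))
    return best
E
python3 - <<'E'
from h import *
for t in('w2','w5','w7','scene0','side0'): print(t,rimfit(t,(481,-123)))
grab('wrist','w8');grab('scene','s8');grab('side','d8')
for t in('w8','s8','d8'): print(t,rimfit(t,(481,-123)))
s=env.observe();print(s['position'],s['force'],s['finger_gap'],s['time'])
E
```

```text
w2 (np.float32(229.21506), np.float64(481.0), np.float64(-123.5))
w5 (np.float32(209.63617), np.float64(480.5), np.float64(-123.5))
w7 (np.float32(259.77283), np.float64(481.0), np.float64(-123.5))
scene0 (np.float32(267.04828), np.float64(482.5), np.float64(-121.5))
side0 (np.float32(230.67087), np.float64(482.0), np.float64(-121.5))
w8 (np.float32(133.6555), np.float64(481.5), np.float64(-123.5))
s8 (np.float32(235.88577), np.float64(482.0), np.float64(-121.5))
d8 (np.float32(174.85225), np.float64(479.5), np.float64(-119.0))
[ 474.68598937 -234.35149065   58.21525162] [-0.66972559 -0.10094312  5.77052435] 0.17453536118502366 30.55
```

Request:
play_rows(plan=[{"dx": 0, "dy": 0, "dz": -0.03, "rx": 0, "ry": 0, "rz": 0, "grip": 0}, {"dx": 0, "dy": 0, "dz": 0, "rx": 0, "ry": 0, "rz": 0, "grip": 0}, {"dx": 0, "dy": 0, "dz": 0, "rx": 0, "ry": 0, "rz": 0, "grip": 0}])

```text
time: 30.92
position: [474.3, -234.0, 59.0]
tool_rot: [-0.0, 0.732, 0.681, -0.0]
force: [1.0, -0.3, -2.1]
finger_gap: 0.175
grasp_force: 41.7
```

Request:
play_rows(plan=[{"dx": 0.2, "dy": -0.03, "dz": 0, "rx": 0, "ry": 0, "rz": 0, "grip": 0}, {"dx": 0.36, "dy": -0.06, "dz": 0, "rx": 0, "ry": 0, "rz": 0, "grip": 0}, {"dx": 0.36, "dy": -0.06, "dz": 0, "rx": 0, "ry": 0, "rz": 0, "grip": 0}, {"dx": 0.36, "dy": -0.06, "dz": 0, "rx": 0, "ry": 0, "rz": 0, "grip": 0}, {"dx": 0.36, "dy": -0.06, "dz": 0, "rx": 0, "ry": 0, "rz": 0, "grip": 0}, {"dx": 0.36, "dy": -0.06, "dz": 0, "rx": 0, "ry": 0, "rz": 0, "grip": 0}, {"dx": 0.36, "dy": -0.06, "dz": 0, "rx": 0, "ry": 0, "rz": 0, "grip": 0}, {"dx": 0.36, "dy": -0.06, "dz": 0, "rx": 0, "ry": 0, "rz": 0, "grip": 0}])

```text
time: 31.92
position: [461.7, -95.4, 59.3]
tool_rot: [-0.0, 0.732, 0.681, -0.0]
force: [-0.2, -2.2, -2.2]
finger_gap: 0.177
grasp_force: 41.7
```

Run:
```python
from h import *
s=env.observe();print(s['position'],s['force'],s['finger_gap'])
grab('wrist','w9');print(rimfit('w9',np.array([481,-123])+s['position'][:2]-[474.3,-234]))
go((474.3-26.5,54,59),None)
```

```text
[461.68091122 -95.44753276  59.32148929] [-0.24763934 -2.21733301 -2.22960973] 0.1769314613344323
(np.float32(135.44667), np.float64(468.88091122370423), np.float64(15.052467243503429))
to [447.8  54.   59. ] h now -3.9->-3.9 d [ 2.897 -0.464  0.011] r [-0.03 -0.04 -0.  ] | after turn d [ 2.897e+00 -4.640e-01  2.000e-03]
```

Request:
play_rows(plan=[{"dx": 0.38, "dy": -0.06, "dz": 0, "rx": 0, "ry": 0, "rz": 0, "grip": 0}, {"dx": 0.38, "dy": -0.06, "dz": 0, "rx": 0, "ry": 0, "rz": 0, "grip": 0}, {"dx": 0.38, "dy": -0.06, "dz": 0, "rx": 0, "ry": 0, "rz": 0, "grip": 0}, {"dx": 0.38, "dy": -0.06, "dz": 0, "rx": 0, "ry": 0, "rz": 0, "grip": 0}, {"dx": 0.38, "dy": -0.06, "dz": 0, "rx": 0, "ry": 0, "rz": 0, "grip": 0}, {"dx": 0.38, "dy": -0.06, "dz": 0, "rx": 0, "ry": 0, "rz": 0, "grip": 0}, {"dx": 0.38, "dy": -0.06, "dz": 0, "rx": 0, "ry": 0, "rz": 0, "grip": 0}, {"dx": 0.24, "dy": -0.05, "dz": 0, "rx": 0, "ry": 0, "rz": 0, "grip": 0}])

```text
time: 32.98
position: [448.6, 50.6, 59.3]
tool_rot: [-0.0, 0.732, 0.681, -0.0]
force: [0.9, -1.7, -2.3]
finger_gap: 0.179
grasp_force: 41.7
```

Request:
play_rows(plan=[{"dx": 0, "dy": 0, "dz": 0, "rx": 0, "ry": 0, "rz": 0, "grip": 0}, {"dx": 0, "dy": 0, "dz": 0, "rx": 0, "ry": 0, "rz": 0, "grip": 0}, {"dx": 0, "dy": 0, "dz": 0, "rx": 0, "ry": 0, "rz": 0, "grip": 0}])

```text
time: 33.35
position: [448.6, 49.3, 59.3]
tool_rot: [-0.0, 0.732, 0.681, -0.0]
force: [-0.7, 1.6, -2.6]
finger_gap: 0.179
grasp_force: 41.6
```

Run:
```python
from h import *
s=env.observe();print(s['position'],s['force'],s['finger_gap'])
grab('wrist','w10');grab('scene','s10');grab('side','d10')
for t in('w10','s10','d10'):print(t,rimfit(t,(454.5,165)))
```

```text
[448.60290102  49.31875726  59.27757496] [-0.71131455  1.55052275 -2.57335423] 0.17910285795323844
w10 (np.float32(137.2373), np.float64(455.5), np.float64(160.0))
s10 (np.float32(233.30634), np.float64(450.5), np.float64(159.0))
d10 (np.float32(187.6099), np.float64(422.5), np.float64(182.5))
```

Request:
play_rows(plan=[{"dx": 0.1, "dy": -0.02, "dz": 0, "rx": 0, "ry": 0, "rz": 0, "grip": 0}, {"dx": 0, "dy": 0, "dz": 0, "rx": 0, "ry": 0, "rz": 0, "grip": 0}, {"dx": 0, "dy": 0, "dz": 0, "rx": 0, "ry": 0, "rz": 0, "grip": 0}, {"dx": 0, "dy": 0, "dz": 0, "rx": 0, "ry": 0, "rz": 0, "grip": 0.4}, {"dx": 0, "dy": 0, "dz": 0, "rx": 0, "ry": 0, "rz": 0, "grip": 0.4}, {"dx": 0, "dy": 0, "dz": -0.6, "rx": 0, "ry": 0, "rz": 0, "grip": 0.5}, {"dx": 0, "dy": 0, "dz": -0.9, "rx": 0, "ry": 0, "rz": 0, "grip": 0.5}, {"dx": 0, "dy": 0, "dz": -0.5, "rx": 0, "ry": 0, "rz": 0, "grip": 0.5}])

```text
time: 34.5
position: [448.9, 54.9, 161.1]
tool_rot: [0.0, 0.732, 0.681, 0.001]
force: [-0.1, -0.5, -0.6]
finger_gap: 0.499
grasp_force: 0.0
```

Request:
play_rows(plan=[{"dx": -0.3, "dy": 1, "dz": -0.4, "rx": 0, "ry": 0, "rz": 0, "grip": 1}, {"dx": -0.3, "dy": 1, "dz": 0, "rx": 0, "ry": 0, "rz": 0, "grip": 1}, {"dx": 0, "dy": 0.9, "dz": 0, "rx": 0, "ry": 0, "rz": 0, "grip": 1}, {"dx": 0, "dy": 0, "dz": 0, "rx": 0, "ry": 0, "rz": 0, "grip": 1}, {"dx": 0, "dy": 0, "dz": 0, "rx": 0, "ry": 0, "rz": 0, "grip": 1}])

```text
time: 35.12
position: [589.4, 14.4, 178.8]
tool_rot: [-0.001, 0.732, 0.681, -0.001]
force: [-0.6, 0.6, -0.8]
finger_gap: 0.998
grasp_force: 0.0
```

Run:
```python
from h import *
s=env.observe();print(s['position'],s['force'],s['finger_gap'],s['time'])
grab('wrist','w11');grab('scene','s11');grab('side','d11')
for t in('w11','s11','d11'):print(t,rimfit(t,(454.5,165)))
a=cv2.imread('pics/w11.png');cv2.imwrite('pics/w11b.png',cv2.resize(a,(768,576),interpolation=cv2.INTER_CUBIC))
```

```text
[589.44300732  14.36171089 178.78925511] [-0.63896195  0.64504584 -0.77278729] 0.9983379850312418 35.125
w11 (np.float32(92.08673), np.float64(456.0), np.float64(164.5))
s11 (np.float32(195.73817), np.float64(460.5), np.float64(168.0))
d11 (np.float32(244.11612), np.float64(464.0), np.float64(169.5))
```

View pics/w11b.png

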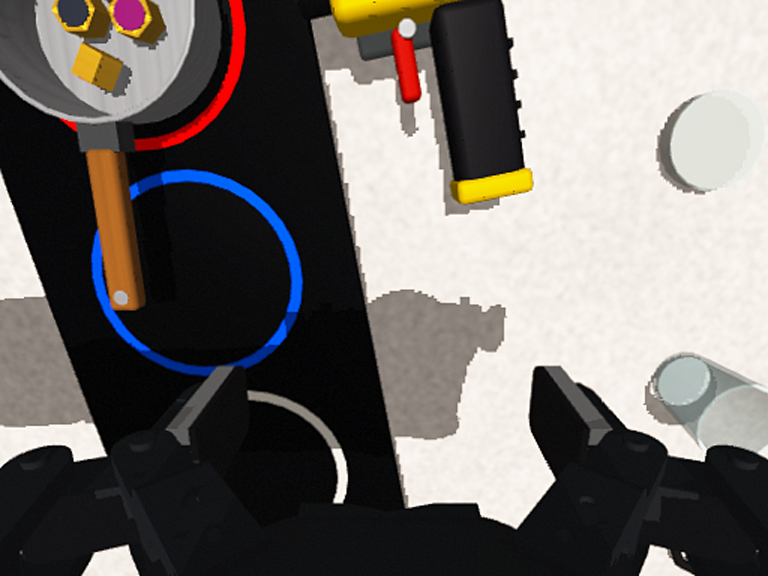

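The gun's grip runs from (468,5) to (490,175), and the red trigger from (400,40) to (412,100). The pan handle end is at (122,300). I'll check the ring offset and work out the gun frame.

Run:
```python
from h import *
from scipy.optimize import least_squares
np.set_printoptions(suppress=True,precision=1)
im=load('w11')['color'].astype(int);R,G,B=im[...,0],im[...,1],im[...,2]
for nm,m,c in(('red',(R>130)&(G<60)&(B<60),(455,165)),('blue',(B>150)&(R<80),(469,20))):
    if nm=='red': m[:, 200:]=0
    v,u=np.nonzero(m);Q=at('w11',np.c_[u,v],35)[:,:2]
    r=least_squares(lambda p:np.hypot(*(Q-p).T)-62.75,c,loss='soft_l1');print(nm,r.x,np.std(r.fun),len(u))
f=lambda p:np.array(p)/1.5-.17
print('grip top edges L',at('w11',f([[437,8],[455,180]]),81),'R',at('w11',f([[503,30],[524,168]]),81))
print('trig front',at('w11',f([[394,45],[405,100]]),73),'back',at('w11',f([[412,45],[420,97]]),73))
print('cap',at('w11',f([[453,185],[460,203],[533,188],[528,168]]),81))
s=load('s11')['color'].astype(int)
for t,c in(('s11',(455,165)),('d11',(455,165))):
    im=load(t)['color'].astype(int);R,G,B=im[...,0],im[...,1],im[...,2];m=(R>120)&(G<80)&(B<80)
    v,u=np.nonzero(m);Q=at(t,np.c_[u,v],35)[:,:2];k=np.abs(np.hypot(*(Q-[455,165]).T)-63)<12;Q=Q[k]
    r=least_squares(lambda p:np.hypot(*(Q-p).T)-62.75,c,loss='soft_l1');print(t,r.x,k.sum())
for a,b in((45,42),(55,52)): print([rimfit(t,(456,165),80,a+0,b) for t in('s11','d11')])
go((0,0,0))
```

```text
red [454.  163.7] 1.9433633967390753 1149
blue [468.2  19.9] 1.9481599249928547 1838
grip top edges L [[620.3 146.9  81. ]
 [625.5  69.8  81. ]] R [[650.1 135.7  81. ]
 [659.5  73.2  81. ]]
trig front [[600.  134.5  73. ]
 [603.6 109.4  73. ]] back [[608.5 133.9  73. ]
 [611.  110.3  73. ]]
cap [[624.4  67.4  81. ]
 [627.6  58.4  81. ]
 [664.   63.2  81. ]
 [661.5  73.   81. ]]
s11 [453.8 164.5] 58
d11 [455.6 164.3] 80
[(np.float32(221.2215), np.float64(454.5), np.float64(181.0)), (np.float32(205.90698), np.float64(453.0), np.float64(181.5))]
[(np.float32(195.73817), np.float64(460.5), np.float64(168.0)), (np.float32(244.11612), np.float64(464.0), np.float64(169.5))]
to [0 0 0] h now -4.2->-4.2 d [ -1.1 -11.7   3.6] r [-0. -0. -0.] | after turn d [ -1.1 -11.7   3.6]
```

The pan seems to be moving between the three frames (a knock), so I'll let time pass and look again.

Request:
play_rows(plan=[{"dx": 0, "dy": 0, "dz": 0, "rx": 0, "ry": 0, "rz": 0, "grip": 1}, {"dx": 0, "dy": 0, "dz": 0, "rx": 0, "ry": 0, "rz": 0, "grip": 1}, {"dx": 0, "dy": 0, "dz": 0, "rx": 0, "ry": 0, "rz": 0, "grip": 1}, {"dx": 0, "dy": 0, "dz": 0, "rx": 0, "ry": 0, "rz": 0, "grip": 1}])

```text
time: 35.78
position: [590.7, 14.2, 179.4]
tool_rot: [0.0, 0.732, 0.681, 0.0]
force: [-0.2, -0.4, -0.2]
finger_gap: 1.0
grasp_force: 0.0
```

```bash
cat >> h.py <<'E'
def handle(tag,c,z=80):
    """orange/brown handle pixels -> (mean xy, axis direction) within 180 mm of pan c"""
    h=cv2.cvtColor(load(tag)['color'],cv2.COLOR_RGB2HSV); m=(h[...,0]>6)&(h[...,0]<16)&(h[...,1]>120)&(h[...,2]>50)
    v,u=np.nonzero(m);Q=at(tag,np.c_[u,v],z)[:,:2];d=np.hypot(*(Q-c).T);Q=Q[(d>60)&(d<165)]
    vx,vy,x,y=cv2.fitLine(Q.astype(np.float32),cv2.DIST_HUBER,0,.01,.01).ravel(); s=np.sign(vy) or 1
    return len(Q),np.array([x,y]),np.degrees(np.arctan2(s*vy,s*vx))-90
E
python3 - <<'E'
from h import *
np.set_printoptions(suppress=True,precision=1)
print(pose()[0])
for n,t in(('scene','s12'),('side','d12'),('wrist','w12'),('scene','s13')):
    grab(n,t);b=rimfit(t,(460,168));print(t,b,handle(t,np.array(b[1:])))
print(handle('w7',np.array([481,-123])))
E
```

```text
[590.7  14.2 179.4]
s12 (np.float32(195.73953), np.float64(460.0), np.float64(168.0)) (109, array([453.3,  51.8], dtype=float32), np.float32(-4.011299))
d12 (np.float32(244.25679), np.float64(464.0), np.float64(169.5)) (73, array([446.5,  51.9], dtype=float32), np.float32(-8.2873535))
w12 (np.float32(90.43478), np.float64(456.0), np.float64(164.5)) (2535, array([451.6,  59.2], dtype=float32), np.float32(-2.8535614))
s13 (np.float32(195.28496), np.float64(460.0), np.float64(168.0)) (105, array([452.9,  52.9], dtype=float32), np.float32(-3.550621))
(1238, array([ 475.5, -213.7], dtype=float32), np.float32(-4.0756683))
```

```bash
python3 - <<'E'
import re
s=open('h.py').read()
s=s.replace("def rimfit(tag,c0,z=80,ro=55,ri=52,thr=3):","def rimfit(tag,c0,z=80,ro=55,ri=52,ch=2,show=()):")
s=s.replace("cv2.cvtColor(load(tag)['color'],cv2.COLOR_RGB2GRAY)","np.ascontiguousarray(load(tag)['color'][...,ch])")
s=s.replace("    best=max(((score((c0","    if len(show): return [round(float(score(c)),1) for c in show]\n    best=max(((score((c0",1)
open('h.py','w').write(s)
E
python3 - <<'E'
from h import *
for t in('s13','d12','w12','w10'):
    b=rimfit(t,(460,168));print(t,b,rimfit(t,0,show=[(455,164),(457,166),(460,168),(464,169)]))
for t in('scene0','side0'):print(rimfit(t,(481,-123)))
# split: outer-only/inner-only
for t in('s13','d12'):print(t,rimfit(t,(460,168),ro=55,ri=55),rimfit(t,(460,168),ro=52,ri=52))
E
```

```text
s13 (np.float32(202.99542), np.float64(455.0), np.float64(169.5)) [179.4, 188.2, 194.4, 181.1]
d12 (np.float32(252.02802), np.float64(464.0), np.float64(168.0)) [217.5, 222.1, 235.3, 252.0]
w12 (np.float32(90.39682), np.float64(456.0), np.float64(164.5)) [72.2, 68.0, 44.0, 25.5]
w10 (np.float32(137.23732), np.float64(455.5), np.float64(160.0)) [56.0, 32.6, 33.3, 27.0]
(np.float32(268.0476), np.float64(482.0), np.float64(-121.5))
(np.float32(253.84818), np.float64(483.5), np.float64(-122.5))
s13 (np.float32(202.15552), np.float64(452.0), np.float64(168.5)) (np.float32(211.11758), np.float64(455.5), np.float64(171.5))
d12 (np.float32(255.64731), np.float64(463.5), np.float64(169.5)) (np.float32(251.25745), np.float64(464.5), np.float64(167.0))
```

The wrist fit (456,164.5) agrees with the rigid handle-grip offset, while the scene and side fits there are coarse. The pan is therefore about 2 mm from the red centre (454,164). Gun: trigger front x≈602, grip back ≈656.5, pad y≈118, yaw ≈5.8°.

Run:
```python
from h import *
p,M=go((633.5,117,120),5.8); go((633.5,117,48),None,p,M)
```

```text
to [633.5 117.  120. ] h now -4.2->5.8 d [2.113 0.703 1.186] r [-0.    0.   -2.49] | after turn d [1.959 1.058 1.186]
to [633.5 117.   48. ] h now 5.8->5.8 d [0.   0.   1.44] r [0. 0. 0.] | after turn d [0.   0.   1.44]
```

Request:
play_rows(plan=[{"dx": 0, "dy": 0, "dz": 0, "rx": 0, "ry": 0, "rz": -0.83, "grip": 1}, {"dx": 0, "dy": 0, "dz": 0, "rx": 0, "ry": 0, "rz": -0.83, "grip": 1}, {"dx": 0, "dy": 0, "dz": 0, "rx": 0, "ry": 0, "rz": -0.83, "grip": 1}, {"dx": 0.7, "dy": 0.35, "dz": 0.2, "rx": 0, "ry": 0, "rz": 0, "grip": 1}, {"dx": 0.7, "dy": 0.35, "dz": 0.3, "rx": 0, "ry": 0, "rz": 0, "grip": 1}, {"dx": 0.56, "dy": 0.36, "dz": 0.3, "rx": 0, "ry": 0, "rz": 0, "grip": 1}, {"dx": 0, "dy": 0, "dz": 0, "rx": 0, "ry": 0, "rz": 0, "grip": 1}, {"dx": 0, "dy": 0, "dz": 0, "rx": 0, "ry": 0, "rz": 0, "grip": 1}])

```text
time: 36.98
position: [633.3, 116.1, 139.2]
tool_rot: [0.0, 0.671, 0.742, -0.001]
force: [0.2, -0.1, 1.1]
finger_gap: 1.0
grasp_force: 0.0
```

Run:
```python
from h import *
go((633.5,117,48),5.8)
```

```text
to [633.5 117.   48. ] h now 5.8->5.8 d [0.02  0.006 1.825] r [-0.01  0.01 -0.01] | after turn d [0.018 0.005 1.825]
```

Request:
play_rows(plan=[{"dx": 0.02, "dy": 0, "dz": 0.6, "rx": 0, "ry": 0, "rz": 0, "grip": 1}, {"dx": 0, "dy": 0, "dz": 0.6, "rx": 0, "ry": 0, "rz": 0, "grip": 1}, {"dx": 0, "dy": 0, "dz": 0.4, "rx": 0, "ry": 0, "rz": 0, "grip": 1}, {"dx": 0, "dy": 0, "dz": 0.22, "rx": 0, "ry": 0, "rz": 0, "grip": 1}, {"dx": 0, "dy": 0, "dz": 0, "rx": 0, "ry": 0, "rz": 0, "grip": 1}, {"dx": 0, "dy": 0, "dz": 0, "rx": 0, "ry": 0, "rz": 0, "grip": 0.85}, {"dx": 0, "dy": 0, "dz": 0, "rx": 0, "ry": 0, "rz": 0, "grip": 0.85}], squeeze=30)

```text
time: 37.85
position: [634.2, 118.2, 49.3]
tool_rot: [0.001, 0.67, 0.742, 0.001]
force: [-0.6, 0.5, 1.0]
finger_gap: 0.849
grasp_force: 0.0
```

Run:
```python
from h import *
np.set_printoptions(suppress=True,precision=1)
grab('wrist','w14');grab('scene','s14');s=env.observe();print(s['position'],s['force'],s['finger_gap'])
a=cv2.imread('pics/w14.png');print(rimfit('w14',(456,165)))
im=a.astype(int);m=(im[...,2]>90)&(im[...,1]<60)&(im[...,0]<60);v,u=np.nonzero(m)
P=at('w14',np.c_[u,v],73)[:,:2];k=(P[:,0]>590)&(P[:,0]<625)&(P[:,1]>95)&(P[:,1]<150);print('trig px',k.sum(),P[k].min(0) if k.sum() else '',P[k].max(0) if k.sum() else '')
```

```text
[633.9 118.2  49. ] [0.6 0.2 0.1] 0.8454568612393067
(np.float32(10.416488), np.float64(486.0), np.float64(171.0))
trig px 1313 [599.9 110.4] [613.1 145. ]
```

Request:
play_rows(plan=[{"dx": 0, "dy": 0, "dz": 0, "rx": 0, "ry": 0, "rz": 0, "grip": 0.6}, {"dx": 0, "dy": 0, "dz": 0, "rx": 0, "ry": 0, "rz": 0, "grip": 0.4}, {"dx": 0, "dy": 0, "dz": 0, "rx": 0, "ry": 0, "rz": 0, "grip": 0.4}, {"dx": 0, "dy": 0, "dz": 0, "rx": 0, "ry": 0, "rz": 0, "grip": 0.4}])

```text
time: 38.45
position: [632.5, 117.2, 49.0]
tool_rot: [-0.0, 0.668, 0.744, -0.001]
force: [-2.1, -2.2, 5.4]
finger_gap: 0.554
grasp_force: 30.7
```

Run:
```python
from h import *
np.set_printoptions(suppress=True,precision=2)
s=env.observe();print(s['position'],s['force'],s['finger_gap'],s['finger_gap']*85,s['grasp_force'])
```

```text
[632.48 117.19  48.99] [-2.05 -2.21  5.42] 0.5537234881467662 47.066496492475125 30.70808306336403
```

Request:
play_rows(plan=[{"dx": 0, "dy": 0, "dz": 0, "rx": 0, "ry": 0, "rz": 0, "grip": 0.4}, {"dx": 0, "dy": 0, "dz": 0, "rx": 0, "ry": 0, "rz": 0, "grip": 0.4}, {"dx": 0, "dy": 0, "dz": 0, "rx": 0, "ry": 0, "rz": 0, "grip": 0.4}, {"dx": 0, "dy": 0, "dz": 0, "rx": 0, "ry": 0, "rz": 0, "grip": 0.4}, {"dx": 0, "dy": 0, "dz": 0, "rx": 0, "ry": 0, "rz": 0, "grip": 0.4}, {"dx": 0, "dy": 0, "dz": 0, "rx": 0, "ry": 0, "rz": 0, "grip": 0.4}], squeeze=50)

```text
time: 39.2
position: [632.7, 117.2, 49.1]
tool_rot: [-0.0, 0.668, 0.744, -0.001]
force: [-1.6, -1.5, 6.7]
finger_gap: 0.546
grasp_force: 50.0
```

Run:
```python
from h import *
np.set_printoptions(suppress=True,precision=2)
s=env.observe();print(s['position'],s['force'],s['finger_gap'],s['finger_gap']*85,s['grasp_force'])
grab('wrist','w15');grab('scene','s15')
for t in('w14','w15'):
    im=load(t)['color'].astype(int);m=(im[...,0]>90)&(im[...,1]<60)&(im[...,2]<60);v,u=np.nonzero(m)
    P=at(t,np.c_[u,v],73)[:,:2];k=(P[:,0]>590)&(P[:,0]<630)&(P[:,1]>95)&(P[:,1]<150);P=P[k]
    vx,vy,x,y=cv2.fitLine(P.astype(np.float32),cv2.DIST_HUBER,0,.01,.01).ravel();print(t,k.sum(),np.degrees(np.arctan2(vy,vx)),x,y,P.min(0),P.max(0))
big('w15','w15b',130,60,400,260,2.9)
```

```text
[632.74 117.21  49.14] [-1.56 -1.5   6.65] 0.5456710523047046 46.38203944589989 49.993675500154495
w14 1313 -78.80776 605.30096 126.40911 [599.87 110.43] [613.06 145.04]
w15 1413 -59.411625 611.7902 126.155136 [600.73 111.9 ] [621.12 142.23]
```

The trigger turned 19.4° = 0.34 rad, so it's fully pulled. I'll hold briefly, release and lift away.

Request:
play_rows(plan=[{"dx": 0, "dy": 0, "dz": 0, "rx": 0, "ry": 0, "rz": 0, "grip": 0.4}, {"dx": 0, "dy": 0, "dz": 0, "rx": 0, "ry": 0, "rz": 0, "grip": 0.4}, {"dx": 0, "dy": 0, "dz": 0, "rx": 0, "ry": 0, "rz": 0, "grip": 1}, {"dx": 0, "dy": 0, "dz": 0, "rx": 0, "ry": 0, "rz": 0, "grip": 1}, {"dx": 0, "dy": 0, "dz": 0, "rx": 0, "ry": 0, "rz": 0, "grip": 1}, {"dx": 0, "dy": 0, "dz": 0, "rx": 0, "ry": 0, "rz": 0, "grip": 1}, {"dx": 0, "dy": 0, "dz": 0, "rx": 0, "ry": 0, "rz": 0, "grip": 1}, {"dx": 0, "dy": 0, "dz": -0.5, "rx": 0, "ry": 0, "rz": 0, "grip": 1}])

```text
time: 40.3
position: [631.9, 117.9, 71.9]
tool_rot: [-0.001, 0.67, 0.742, -0.002]
force: [0.2, -0.6, -0.2]
finger_gap: 0.999
grasp_force: 0.0
```

Request:
play_rows(plan=[{"dx": 0, "dy": 0, "dz": -0.9, "rx": 0, "ry": 0, "rz": 0, "grip": 1}, {"dx": 0, "dy": 0, "dz": -0.9, "rx": 0, "ry": 0, "rz": 0, "grip": 1}, {"dx": -0.3, "dy": -0.9, "dz": -0.3, "rx": 0, "ry": 0, "rz": 0.6, "grip": 0.6}, {"dx": -0.3, "dy": -0.9, "dz": 0, "rx": 0, "ry": 0, "rz": 0.6, "grip": 0.6}, {"dx": -0.3, "dy": -0.9, "dz": 0, "rx": 0, "ry": 0, "rz": 0.6, "grip": 0.6}, {"dx": -0.3, "dy": -0.9, "dz": 0, "rx": 0, "ry": 0, "rz": 0.6, "grip": 0.6}, {"dx": 0, "dy": 0, "dz": 0, "rx": 0, "ry": 0, "rz": 0, "grip": 0.6}, {"dx": 0, "dy": 0, "dz": 0, "rx": 0, "ry": 0, "rz": 0, "grip": 0.6}])

```text
time: 41.3
position: [457.2, 51.6, 178.8]
tool_rot: [0.001, 0.73, 0.683, 0.001]
force: [0.3, 0.6, 0.1]
finger_gap: 0.599
grasp_force: 0.0
```

Run:
```python
from h import *
np.set_printoptions(suppress=True,precision=2)
grab('wrist','w16');s=env.observe();print(s['position'],s['force'],s['time'])
b=rimfit('w16',(456,165));print(b,rimfit('w16',(456,165),ch=1),handle('w16',np.array(b[1:])))
im=load('w16')['color'].astype(int);m=(im[...,0]>90)&(im[...,1]<60)&(im[...,2]<60);v,u=np.nonzero(m)
P=at('w16',np.c_[u,v],73)[:,:2];k=(P[:,0]>590)&(P[:,0]<630)&(P[:,1]>95)&(P[:,1]<150);P=P[k];print(k.sum())
if k.sum()>20:
    vx,vy,x,y=cv2.fitLine(P.astype(np.float32),cv2.DIST_HUBER,0,.01,.01).ravel();print('trig',np.degrees(np.arctan2(vy,vx)),x,y)
go((449,54.5,59),-4)
```

```text
[457.91  51.78 178.76] [ 1.63 -0.12 -0.44] 41.35
(np.float32(198.93066), np.float64(456.0), np.float64(164.5)) (np.float32(198.96315), np.float64(456.0), np.float64(164.5)) (1973, array([448.41,  61.  ], dtype=float32), np.float32(-3.7626953))
578
trig -79.50306 603.067 125.66012
to [449.   54.5  59. ] h now -3.8->-4.0 d [ 0.04 -0.19  2.4 ] r [ 0.04 -0.01  0.06] | after turn d [ 0.04 -0.18  2.4 ]
```

The pan is confirmed at (456,164.5) and the trigger has returned. Next I'll grip the handle again.

Request:
play_rows(plan=[{"dx": 0.03, "dy": -0.19, "dz": 0.4, "rx": 0, "ry": 0, "rz": 0, "grip": 0.6}, {"dx": 0, "dy": 0, "dz": 0.6, "rx": 0, "ry": 0, "rz": 0, "grip": 0.6}, {"dx": 0, "dy": 0, "dz": 0.6, "rx": 0, "ry": 0, "rz": 0, "grip": 0.6}, {"dx": 0, "dy": 0, "dz": 0.5, "rx": 0, "ry": 0, "rz": 0, "grip": 0.6}, {"dx": 0, "dy": 0, "dz": 0.28, "rx": 0, "ry": 0, "rz": 0, "grip": 0.6}, {"dx": 0, "dy": 0, "dz": 0, "rx": 0, "ry": 0, "rz": 0, "grip": 0.6}, {"dx": 0, "dy": 0, "dz": 0, "rx": 0, "ry": 0, "rz": 0, "grip": 0.6}])

```text
time: 42.22
position: [447.6, 53.5, 59.8]
tool_rot: [0.0, 0.73, 0.683, 0.001]
force: [0.1, 0.5, -0.1]
finger_gap: 0.602
grasp_force: 0.0
```

Request:
play_rows(plan=[{"dx": 0, "dy": 0, "dz": 0, "rx": 0, "ry": 0, "rz": 0, "grip": 0}, {"dx": 0, "dy": 0, "dz": 0, "rx": 0, "ry": 0, "rz": 0, "grip": 0}, {"dx": 0, "dy": 0, "dz": 0, "rx": 0, "ry": 0, "rz": 0, "grip": 0}, {"dx": 0, "dy": 0, "dz": 0, "rx": 0, "ry": 0, "rz": 0, "grip": 0}, {"dx": 0, "dy": 0, "dz": 0, "rx": 0, "ry": 0, "rz": 0, "grip": 0}, {"dx": 0, "dy": 0, "dz": -0.03, "rx": 0, "ry": 0, "rz": 0, "grip": 0}, {"dx": 0, "dy": 0, "dz": 0, "rx": 0, "ry": 0, "rz": 0, "grip": 0}], squeeze=40)

```text
time: 43.1
position: [446.8, 53.6, 60.6]
tool_rot: [0.0, 0.73, 0.683, -0.0]
force: [2.6, 0.2, -2.3]
finger_gap: 0.179
grasp_force: 41.7
```

Run:
```python
from h import *
grab('wrist','w17');b=rimfit('w17',(456,165));p=pose()[0];print(p,b,env.observe()['force'])
go((p[0]+468.5-b[1],p[1]+20-b[2],p[2]),None)
```

```text
[446.70052419  53.56563738  60.57484889] (np.float32(135.36945), np.float64(455.0), np.float64(165.0)) [ 1.1977437   0.34463921 -2.0714553 ]
to [460.2 -91.4  60.6] h now -3.8->-3.8 d [-2.876  0.463  0.   ] r [-0.  0.  0.] | after turn d [-2.876  0.463  0.   ]
```

Request:
play_rows(plan=[{"dx": -0.2, "dy": 0.03, "dz": 0, "rx": 0, "ry": 0, "rz": 0, "grip": 0}, {"dx": -0.38, "dy": 0.06, "dz": 0, "rx": 0, "ry": 0, "rz": 0, "grip": 0}, {"dx": -0.4, "dy": 0.07, "dz": 0, "rx": 0, "ry": 0, "rz": 0, "grip": 0}, {"dx": -0.4, "dy": 0.07, "dz": 0, "rx": 0, "ry": 0, "rz": 0, "grip": 0}, {"dx": -0.4, "dy": 0.07, "dz": 0, "rx": 0, "ry": 0, "rz": 0, "grip": 0}, {"dx": -0.4, "dy": 0.07, "dz": 0, "rx": 0, "ry": 0, "rz": 0, "grip": 0}, {"dx": -0.4, "dy": 0.06, "dz": 0, "rx": 0, "ry": 0, "rz": 0, "grip": 0}, {"dx": -0.3, "dy": 0.04, "dz": 0, "rx": 0, "ry": 0, "rz": 0, "grip": 0}])

```text
time: 44.15
position: [459.3, -92.8, 60.5]
tool_rot: [-0.001, 0.73, 0.683, -0.001]
force: [0.6, 1.0, -1.7]
finger_gap: 0.176
grasp_force: 41.7
```

Request:
play_rows(plan=[{"dx": 0, "dy": 0, "dz": 0, "rx": 0, "ry": 0, "rz": 0, "grip": 0}, {"dx": 0, "dy": 0, "dz": 0, "rx": 0, "ry": 0, "rz": 0, "grip": 0}, {"dx": 0, "dy": 0, "dz": 0, "rx": 0, "ry": 0, "rz": 0, "grip": 0}])

```text
time: 44.52
position: [460.6, -91.5, 60.8]
tool_rot: [0.0, 0.73, 0.683, -0.0]
force: [-0.4, -1.9, -2.3]
finger_gap: 0.175
grasp_force: 41.8
```

Run:
```python
from h import *
grab('wrist','w18');b=rimfit('w18',(468,20));p=pose()[0];s=env.observe();print(p,b,s['force'],s['finger_gap'])
go((p[0]+468.5-b[1],p[1]+20-b[2],p[2]),None)
```

```text
[460.66535298 -91.44314467  60.80893548] (np.float32(130.49916), np.float64(468.0), np.float64(20.0)) [-0.30655664 -1.42596823 -2.10193991] 0.1747979214984876
to [461.2 -91.4  60.8] h now -3.8->-3.8 d [0.001 0.01  0.   ] r [ 0.  0. -0.] | after turn d [0.001 0.01  0.   ]
```

The pan is on blue at (468,20). I'll release it, rise and head for the lid.

Request:
play_rows(plan=[{"dx": 0, "dy": 0, "dz": 0, "rx": 0, "ry": 0, "rz": 0, "grip": 0.4}, {"dx": 0, "dy": 0, "dz": 0, "rx": 0, "ry": 0, "rz": 0, "grip": 0.4}, {"dx": 0, "dy": 0, "dz": 0, "rx": 0, "ry": 0, "rz": 0, "grip": 0.4}, {"dx": 0, "dy": 0, "dz": -0.6, "rx": 0, "ry": 0, "rz": 0, "grip": 0.5}, {"dx": 0, "dy": 0, "dz": -0.9, "rx": 0, "ry": 0, "rz": 0, "grip": 0.5}, {"dx": 0, "dy": 0, "dz": -0.9, "rx": 0, "ry": 0, "rz": 0, "grip": 0.5}, {"dx": 0, "dy": 0, "dz": 0, "rx": 0, "ry": 0, "rz": 0, "grip": 0.5}, {"dx": 0, "dy": 0, "dz": 0, "rx": 0, "ry": 0, "rz": 0, "grip": 0.5}])

```text
time: 45.58
position: [460.2, -91.3, 180.6]
tool_rot: [-0.0, 0.73, 0.683, 0.0]
force: [-0.2, 0.8, 0.2]
finger_gap: 0.497
grasp_force: 0.0
```

Run:
```python
from h import *
grab('wrist','w19');print(pose()[0],rimfit('w19',(468,20)))
```

```text
[459.74300828 -91.38779188 180.05473218] (np.float32(201.33786), np.float64(468.0), np.float64(19.5))
```

Request:
play_rows(plan=[{"dx": -0.9, "dy": 0, "dz": 0, "rx": 0, "ry": 0, "rz": 0, "grip": 0.6}, {"dx": -0.9, "dy": 0, "dz": 0, "rx": 0, "ry": 0, "rz": 0, "grip": 0.6}, {"dx": -0.9, "dy": 0, "dz": 0, "rx": 0, "ry": 0, "rz": 0, "grip": 0.6}, {"dx": -0.9, "dy": 0, "dz": 0, "rx": 0, "ry": 0, "rz": 0, "grip": 0.6}, {"dx": -0.9, "dy": -0.05, "dz": 0, "rx": 0, "ry": 0, "rz": 0, "grip": 0.6}, {"dx": -0.9, "dy": -0.05, "dz": 0, "rx": 0, "ry": 0, "rz": 0, "grip": 0.6}, {"dx": -0.8, "dy": 0, "dz": 0, "rx": 0, "ry": 0, "rz": 0, "grip": 0.6}, {"dx": 0, "dy": 0, "dz": 0, "rx": 0, "ry": 0, "rz": 0, "grip": 0.6}])

```text
time: 46.62
position: [432.9, -404.5, 179.3]
tool_rot: [-0.0, 0.732, 0.681, -0.001]
force: [-0.3, 0.4, 0.7]
finger_gap: 0.598
grasp_force: 0.0
```

Request:
play_rows(plan=[{"dx": 0, "dy": 0, "dz": 0, "rx": 0, "ry": 0, "rz": 0, "grip": 0.6}, {"dx": 0, "dy": 0, "dz": 0, "rx": 0, "ry": 0, "rz": 0, "grip": 0.6}])

```text
time: 46.88
position: [435.2, -398.8, 179.9]
tool_rot: [-0.001, 0.73, 0.684, 0.0]
force: [-0.7, -0.3, -0.8]
finger_gap: 0.601
grasp_force: 0.0
```

Run:
```python
from h import *
grab('wrist','w20');grab('scene','s20');grab('side','d20');print(pose()[0])
im=load('w20')['color'];h=cv2.cvtColor(im,cv2.COLOR_RGB2HSV);print(proj('w20',[[435,-411,34],[435,-411,9]]))
for t,b in(('w20',(435,-411)),('s20',(435,-411)),('d20',(435,-411)),('scene0',(435,-411)),('side0',(435,-411))):
    print(t,rimfit(t,b,9,57.5,57.5),'knob',rimfit(t,b,34,12.5,12.5))
```

```text
[ 435.43388297 -399.53658075  180.62903323]
[[260.49535213 194.08819035]
 [260.44068313 187.58462497]]
w20 (np.float32(83.86603), np.float64(426.5), np.float64(-441.0)) knob (np.float32(135.87653), np.float64(440.5), np.float64(-399.0))
s20 (np.float32(169.36844), np.float64(403.0), np.float64(-427.0)) knob (np.float32(250.14827), np.float64(403.5), np.float64(-420.5))
d20 (np.float32(127.18875), np.float64(428.0), np.float64(-443.0)) knob (np.float32(247.94705), np.float64(404.5), np.float64(-398.0))
scene0 (np.float32(236.23247), np.float64(440.0), np.float64(-412.0)) knob (np.float32(265.85837), np.float64(439.5), np.float64(-411.5))
side0 (np.float32(264.3727), np.float64(434.5), np.float64(-414.5)) knob (np.float32(270.2815), np.float64(430.5), np.float64(-419.0))
```

The lid fits disagree, so it was probably knocked or is hidden. I'll use the last picture, combining all three views.

Run:
```python
from h import *
c=np.zeros((600,800,3),np.uint8)
c[:384,:512]=cv2.imread('pics/w20.png')
big('s20','x1',60,160,300,310,1.2); a=cv2.imread('pics/x1.png'); c[:a.shape[0],512:800]=a
big('d20','x2',190,200,400,384,1.35);a=cv2.imread('pics/x2.png');c[200:200+a.shape[0],512:512+a.shape[1]]=a
cv2.imwrite('pics/y.png',c)
```

```text
(no output)
```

View pics/y.png

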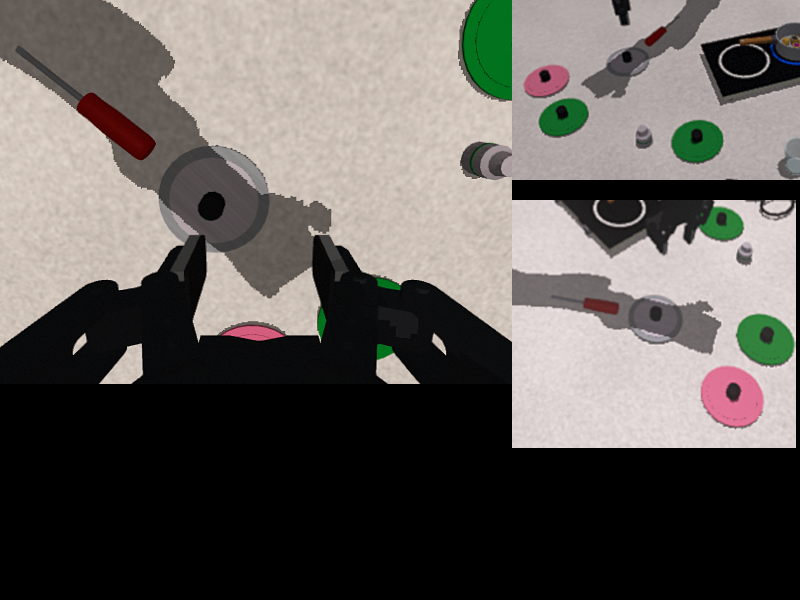

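The lid was knocked about 35 mm toward the robot. In the wrist view the knob top is at (211,206) and the flange spans 159–268 by 146–252, with the screwdriver end at (150,155).

Run:
```python
from h import *
np.set_printoptions(suppress=True,precision=1)
P=at('w20',[[159,198],[268.5,198],[213,145.5],[213,252]],9);print(P,P[:2].mean(0),P[2:].mean(0))
im=cv2.imread('pics/w20.png').max(2);m=(im<45).astype(np.uint8);m[:185]=0;m[228:]=0;m[:,:190]=0;m[:,232:]=0
v,u=np.nonzero(m);print('knob px',u.min(),u.max(),v.min(),v.max())
print(at('w20',[[210.5,(v.min()+v.max())/2]],30),rimfit('w20',(403,-412),9,57.5,57.5),rimfit('w20',(403,-412),34,12.5,12.5))
for t in('s20','d20'): print(t,rimfit(t,(403,-412),9,57.5,57.5),rimfit(t,(403,-412),34,12.5,12.5))
```

```text
[[ 329.7 -415.3    9. ]
 [ 442.6 -422.6    9. ]
 [ 391.1 -365.3    9. ]
 [ 379.2 -479.4    9. ]] [ 386.2 -418.9    9. ] [ 385.1 -422.4    9. ]
knob px 198 224 192 220
[[ 385.9 -420.9   30. ]] (np.float32(215.58368), np.float64(386.0), np.float64(-422.0)) (np.float32(223.7962), np.float64(386.5), np.float64(-421.0))
s20 (np.float32(207.0053), np.float64(388.5), np.float64(-421.5)) (np.float32(253.26659), np.float64(371.0), np.float64(-432.0))
d20 (np.float32(231.44127), np.float64(385.0), np.float64(-424.5)) (np.float32(247.94705), np.float64(404.5), np.float64(-398.0))
```

Request:
play_rows(plan=[{"dx": -0.25, "dy": -0.48, "dz": 0, "rx": 0, "ry": 0, "rz": 0, "grip": 0.6}, {"dx": -0.25, "dy": -0.48, "dz": 0.4, "rx": 0, "ry": 0, "rz": 0, "grip": 0.6}, {"dx": 0, "dy": 0, "dz": 0.9, "rx": 0, "ry": 0, "rz": 0, "grip": 0.6}, {"dx": 0, "dy": 0, "dz": 0.9, "rx": 0, "ry": 0, "rz": 0, "grip": 0.6}, {"dx": 0, "dy": 0, "dz": 0.3, "rx": 0, "ry": 0, "rz": 0, "grip": 0.6}, {"dx": 0, "dy": 0, "dz": 0, "rx": 0, "ry": 0, "rz": 0, "grip": 0.6}, {"dx": 0, "dy": 0, "dz": 0, "rx": 0, "ry": 0, "rz": 0, "grip": 0.6}])

```text
time: 47.9
position: [386.4, -423.5, 57.2]
tool_rot: [0.001, 0.73, 0.683, -0.0]
force: [-0.1, 0.8, 0.4]
finger_gap: 0.6
grasp_force: 0.0
```

Run:
```python
from h import *
grab('wrist','w21');p=pose()[0];print(p,rimfit('w21',(386,-421.5),9,57.5,57.5),rimfit('w21',(386,-421.5),34,12.5,12.5))
go((386,-421.5,13))
```

```text
[ 386.45651722 -423.51252553   57.38812016] (np.float32(191.05788), np.float64(385.5), np.float64(-422.5)) (np.float32(214.62473), np.float64(386.0), np.float64(-421.0))
to [ 386.  -421.5   13. ] h now -3.8->-3.8 d [ 0.041 -0.014  0.888] r [ 0.03  0.03 -0.  ] | after turn d [ 0.04  -0.012  0.888]
```

Request:
play_rows(plan=[{"dx": 0.03, "dy": -0.01, "dz": 0.5, "rx": 0, "ry": 0, "rz": 0, "grip": 0.6}, {"dx": 0, "dy": 0, "dz": 0.37, "rx": 0, "ry": 0, "rz": 0, "grip": 0.6}, {"dx": 0, "dy": 0, "dz": 0, "rx": 0, "ry": 0, "rz": 0, "grip": 0.6}, {"dx": 0, "dy": 0, "dz": 0, "rx": 0, "ry": 0, "rz": 0, "grip": 0}, {"dx": 0, "dy": 0, "dz": 0, "rx": 0, "ry": 0, "rz": 0, "grip": 0}, {"dx": 0, "dy": 0, "dz": 0, "rx": 0, "ry": 0, "rz": 0, "grip": 0}, {"dx": 0, "dy": 0, "dz": 0, "rx": 0, "ry": 0, "rz": 0, "grip": 0}, {"dx": 0, "dy": 0, "dz": 0, "rx": 0, "ry": 0, "rz": 0, "grip": 0}], squeeze=60)

```text
time: 48.95
position: [385.5, -421.7, 13.3]
tool_rot: [0.001, 0.73, 0.683, 0.0]
force: [0.1, 0.6, 5.9]
finger_gap: 0.272
grasp_force: 59.1
```

Request:
play_rows(plan=[{"dx": 0, "dy": 0, "dz": -0.3, "rx": 0, "ry": 0, "rz": 0, "grip": 0}, {"dx": 0, "dy": 0, "dz": -0.8, "rx": 0, "ry": 0, "rz": 0, "grip": 0}, {"dx": 0, "dy": 0, "dz": -0.8, "rx": 0, "ry": 0, "rz": 0, "grip": 0}, {"dx": 0, "dy": 0, "dz": -0.8, "rx": 0, "ry": 0, "rz": 0, "grip": 0}, {"dx": 0, "dy": 0, "dz": -0.3, "rx": 0, "ry": 0, "rz": 0, "grip": 0}, {"dx": 0, "dy": 0, "dz": 0, "rx": 0, "ry": 0, "rz": 0, "grip": 0}, {"dx": 0, "dy": 0, "dz": 0, "rx": 0, "ry": 0, "rz": 0, "grip": 0}])

```text
time: 49.82
position: [384.4, -419.9, 160.9]
tool_rot: [-0.001, 0.73, 0.683, 0.0]
force: [-0.1, -0.3, -1.7]
finger_gap: 0.274
grasp_force: 59.0
```

Run:
```python
from h import *
grab('wrist','w22');p=pose()[0];s=env.observe();print(p,s['force'],s['finger_gap'])
b=rimfit('w22',p[:2],p[2]-13+9,57.5,57.5);print('lid flange',b,'offset',np.array(b[1:])-p[:2])
go((468,19.7,150))
```

```text
[ 384.33384796 -419.96062966  160.71467822] [ 0.0206474  -0.39420294 -1.69734331] 0.26415436372457934
lid flange (np.float32(166.68257), np.float64(383.83384796102996), np.float64(-420.96062965783494)) offset [-0.5 -1. ]
to [468.   19.7 150. ] h now -3.8->-3.8 d [8.884 1.088 0.231] r [-0.04 -0.03 -0.  ] | after turn d [8.885 1.087 0.214]
```

Request:
play_rows(plan=[{"dx": 0.5, "dy": 0.06, "dz": 0, "rx": 0, "ry": 0, "rz": 0, "grip": 0}, {"dx": 0.9, "dy": 0.11, "dz": 0, "rx": 0, "ry": 0, "rz": 0, "grip": 0}, {"dx": 0.9, "dy": 0.11, "dz": 0, "rx": 0, "ry": 0, "rz": 0, "grip": 0}, {"dx": 0.9, "dy": 0.11, "dz": 0, "rx": 0, "ry": 0, "rz": 0, "grip": 0}, {"dx": 0.9, "dy": 0.11, "dz": 0, "rx": 0, "ry": 0, "rz": 0, "grip": 0}, {"dx": 0.9, "dy": 0.11, "dz": 0, "rx": 0, "ry": 0, "rz": 0, "grip": 0}, {"dx": 0.9, "dy": 0.11, "dz": 0, "rx": 0, "ry": 0, "rz": 0, "grip": 0}, {"dx": 0.5, "dy": 0.06, "dz": 0, "rx": 0, "ry": 0, "rz": 0, "grip": 0}])

```text
time: 50.88
position: [444.7, -101.6, 161.1]
tool_rot: [-0.001, 0.729, 0.684, -0.001]
force: [-0.2, 0.5, -1.2]
finger_gap: 0.264
grasp_force: 59.0
```

Request:
play_rows(plan=[{"dx": 0, "dy": 0, "dz": 0, "rx": 0, "ry": 0, "rz": 0, "grip": 0}, {"dx": 0, "dy": 0, "dz": 0, "rx": 0, "ry": 0, "rz": 0, "grip": 0}, {"dx": 0, "dy": 0, "dz": 0, "rx": 0, "ry": 0, "rz": 0, "grip": 0}])

```text
time: 51.25
position: [444.8, -105.7, 162.1]
tool_rot: [0.0, 0.731, 0.682, -0.0]
force: [-0.1, 0.5, -1.4]
finger_gap: 0.267
grasp_force: 59.0
```

Run:
```python
from h import *
grab('wrist','w23');p=pose()[0];s=env.observe();print(p,s['force'],s['finger_gap'])
c=rimfit('w23',(468,20));print('pan',c)
b=rimfit('w23',p[:2],p[2]-13+9,57.5,57.5);o=np.array(b[1:])-p[:2];print('lid',b,'offset',o)
go((c[1]-o[0],c[2]-o[1],110)); go((c[1],c[2],110))
```

```text
[ 444.88172123 -105.65146072  162.19719608] [-0.00822403  0.27906898 -1.28252539] 0.27061373338761924
pan (np.float32(161.35071), np.float64(468.0), np.float64(20.0))
lid (np.float32(176.01724), np.float64(444.38172123486925), np.float64(-106.6514607235518)) offset [-0.5 -1. ]
to [468.5  21.  110. ] h now -4.0->-4.0 d [2.56  0.297 1.042] r [-0.    0.01  0.  ] | after turn d [2.56  0.297 1.044]
to [468.  20. 110.] h now -4.0->-4.0 d [2.539 0.288 1.043] r [-0.    0.01  0.  ] | after turn d [2.539 0.288 1.044]
```

Request:
play_rows(plan=[{"dx": 0.5, "dy": 0.06, "dz": 0, "rx": 0, "ry": 0, "rz": 0, "grip": 0}, {"dx": 0.8, "dy": 0.09, "dz": 0, "rx": 0, "ry": 0, "rz": 0, "grip": 0}, {"dx": 0.8, "dy": 0.09, "dz": 0.2, "rx": 0, "ry": 0, "rz": 0, "grip": 0}, {"dx": 0.45, "dy": 0.05, "dz": 0.4, "rx": 0, "ry": 0, "rz": 0, "grip": 0}, {"dx": 0, "dy": 0, "dz": 0.44, "rx": 0, "ry": 0, "rz": 0, "grip": 0}, {"dx": 0, "dy": 0, "dz": 0, "rx": 0, "ry": 0, "rz": 0, "grip": 0}, {"dx": 0, "dy": 0, "dz": 0, "rx": 0, "ry": 0, "rz": 0, "grip": 0}, {"dx": 0, "dy": 0, "dz": 0, "rx": 0, "ry": 0, "rz": 0, "grip": 0}])

```text
time: 52.3
position: [468.8, 21.2, 111.1]
tool_rot: [0.001, 0.731, 0.683, 0.001]
force: [-0.1, 0.1, -1.2]
finger_gap: 0.272
grasp_force: 59.0
```

Run:
```python
from h import *
grab('scene','s24');grab('side','d24');grab('wrist','w24');p=pose()[0];s=env.observe();print(p,s['force'],s['finger_gap'])
for t in('s24','d24'):print(t,'pan',rimfit(t,(468,20)),'lid',rimfit(t,p[:2],p[2]-4,57.5,57.5))
print(rimfit('w24',p[:2],p[2]-4,57.5,57.5))
go((468.5,20.7,89))
```

```text
[468.53172152  21.68910266 110.90436648] [-0.56661584 -0.57494384 -2.1613221 ] 0.2674841427751504
s24 pan (np.float32(197.23337), np.float64(438.0), np.float64(24.0)) lid (np.float32(241.51797), np.float64(469.53172152437804), np.float64(17.689102658366878))
d24 pan (np.float32(205.5678), np.float64(497.0), np.float64(31.5)) lid (np.float32(215.70699), np.float64(470.53172152437804), np.float64(15.689102658366878))
(np.float32(180.9369), np.float64(468.03172152437804), np.float64(20.689102658366878))
to [468.5  20.7  89. ] h now -3.8->-3.8 d [-0.02   0.     0.438] r [ 0.02 -0.    0.  ] | after turn d [-0.02   0.001  0.438]
```

Request:
play_rows(plan=[{"dx": -0.02, "dy": 0, "dz": 0.15, "rx": 0, "ry": 0, "rz": 0, "grip": 0}, {"dx": 0, "dy": 0, "dz": 0.14, "rx": 0, "ry": 0, "rz": 0, "grip": 0}, {"dx": 0, "dy": 0, "dz": 0.1, "rx": 0, "ry": 0, "rz": 0, "grip": 0}, {"dx": 0, "dy": 0, "dz": 0.05, "rx": 0, "ry": 0, "rz": 0, "grip": 0}, {"dx": 0, "dy": 0, "dz": 0, "rx": 0, "ry": 0, "rz": 0, "grip": 0}, {"dx": 0, "dy": 0, "dz": 0, "rx": 0, "ry": 0, "rz": 0, "grip": 0}])

```text
time: 53.2
position: [468.2, 20.9, 88.4]
tool_rot: [0.0, 0.73, 0.683, 0.0]
force: [0.3, 0.0, -0.9]
finger_gap: 0.267
grasp_force: 59.0
```

Request:
play_rows(plan=[{"dx": 0, "dy": 0, "dz": 0.02, "rx": 0, "ry": 0, "rz": 0, "grip": 0}, {"dx": 0, "dy": 0, "dz": 0, "rx": 0, "ry": 0, "rz": 0, "grip": 0}, {"dx": 0, "dy": 0, "dz": 0, "rx": 0, "ry": 0, "rz": 0, "grip": 0.5}, {"dx": 0, "dy": 0, "dz": 0, "rx": 0, "ry": 0, "rz": 0, "grip": 0.6}, {"dx": 0, "dy": 0, "dz": 0, "rx": 0, "ry": 0, "rz": 0, "grip": 0.6}, {"dx": 0, "dy": 0, "dz": -0.4, "rx": 0, "ry": 0, "rz": 0, "grip": 0.6}, {"dx": 0, "dy": 0, "dz": -0.8, "rx": 0, "ry": 0, "rz": 0, "grip": 0.6}, {"dx": 0, "dy": 0, "dz": -0.8, "rx": 0, "ry": 0, "rz": 0, "grip": 0.6}])

```text
time: 54.2
position: [467.7, 20.8, 188.2]
tool_rot: [-0.0, 0.73, 0.683, -0.001]
force: [0.1, 0.0, 0.4]
finger_gap: 0.602
grasp_force: 0.0
```

Request:
play_rows(plan=[{"dx": -0.9, "dy": 0, "dz": 0, "rx": 0, "ry": 0, "rz": 0, "grip": 0.6}, {"dx": -0.9, "dy": 0, "dz": 0, "rx": 0, "ry": 0, "rz": 0, "grip": 0.6}, {"dx": 0, "dy": 0, "dz": 0, "rx": 0, "ry": 0, "rz": 0, "grip": 0.6}, {"dx": 0, "dy": 0, "dz": 0, "rx": 0, "ry": 0, "rz": 0, "grip": 0.6}, {"dx": 0, "dy": 0, "dz": 0, "rx": 0, "ry": 0, "rz": 0, "grip": 0.6}])

```text
time: 54.82
position: [462.2, -67.5, 187.1]
tool_rot: [-0.0, 0.729, 0.684, -0.0]
force: [-1.0, 0.6, -1.0]
finger_gap: 0.599
grasp_force: 0.0
```

Run:
```python
from h import *
grab('wrist','w25');grab('scene','s25');grab('side','d25');print(pose()[0],env.observe()['time'])
for t in('w25','s25','d25'):
    for z in(79,81,83,85,87):print(t,z,[round(float(x),1) for x in rimfit(t,(468,20),z,57.5,57.5)],end=' ')
    print('\n knob',rimfit(t,(468,20),108,12.5,12.5),handle(t,np.array([468,20])))
# reproject: base circle check against blue ring
im=load('w25')['color'].astype(int);m=(im[...,2]>150)&(im[...,0]<80);v,u=np.nonzero(m);Q=at('w25',np.c_[u,v],35)[:,:2]
from scipy.optimize import least_squares
r=least_squares(lambda p:np.hypot(*(Q-p).T)-62.75,(468,20),loss='soft_l1');print('ring',r.x,len(u))
```

```text
[462.22280165 -67.82442624 187.13747579] 54.975
w25 79 [241.8, 467.5, 20.0] w25 81 [259.7, 468.0, 19.5] w25 83 [260.0, 468.5, 19.5] w25 85 [258.3, 468.0, 19.5] w25 87 [253.1, 467.5, 19.5] 
 knob (np.float32(300.0), np.float64(468.0), np.float64(20.0)) (1693, array([460.4967 , -84.38641], dtype=float32), np.float32(-3.7717438))
s25 79 [286.0, 462.5, 22.5] s25 81 [286.1, 465.0, 21.0] s25 83 [286.2, 467.5, 20.0] s25 85 [286.3, 470.5, 19.0] s25 87 [286.6, 473.0, 18.0] 
 knob (np.float32(283.61688), np.float64(459.0), np.float64(33.0)) (118, array([466.2523 , -89.01532], dtype=float32), np.float32(-0.930809))
d25 79 [295.0, 469.5, 21.0] d25 81 [294.8, 468.5, 18.5] d25 83 [294.8, 467.0, 16.5] d25 85 [294.6, 466.0, 14.5] d25 87 [294.5, 464.5, 12.5] 
 knob (np.float32(298.938), np.float64(470.5), np.float64(41.5)) (72, array([458.2734 , -89.63518], dtype=float32), np.float32(-9.458382))
ring [468.99395964  16.76330949] 77
```

The lid flange triangulates to z≈83 at (468,19.7), over the pan at (468,20), so it's seated and level. I'm handing the job in.

```bash
python3 -c "
from rig import env
print(env.job_done())"
```

```text
the job is handed in; nothing more can be done
None
```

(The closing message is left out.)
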